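# Set a balcony herb tray for weekly watering

## Task

Get the balcony herbs ready for weekly watering: stand every potted herb upright in the wide galvanised flood tray, take the trowel that was left across the watering controller and lay it in the long tool trough, and press the controller's yellow step button until the red 7 fills its window. Only when all of that is done, turn the black knob clockwise past its click to switch the watering on, and leave it on. Leave the misting bottle, the tin and the saucer where they stand.

Things in the scene. Friction and masses are not known exactly. Their poses are not given: they have to be found in the camera images.
- controller: Fixed watering controller, a box 140 (x) x 230 (y) x 70 mm high, green top; origin at the centre of its underside. In its frame the window is at (0, 5), the button at (0, 70), the knob at (0, -70) mm. Two 8 mm steel guard bars run along y from -8 to 106, at x = -40 and 40, tops at z = 92; the trowel starts across them, over the button, along the controller's x within 12 degrees.
- button_top (a point): Centre of the top face of the yellow step button, a cap 30 mm across standing 16 mm proud of the controller's top. It presses straight down; the drum has stepped by the time the cap is 11 mm down, and each full press advances it by one number. The cap must come all the way up before the next press.
- step_button (a joint): Travel of the step button in m: 0 up, 0.0125 fully down. It springs up by itself. It takes about 2 N at the top and about 7 N near the bottom.
- drum (a joint): Angle of the number drum in rad, rising by 0.628 (36 degrees) per press; it only goes forward (its top moves to the controller's +x), has a detent at each number and can pass a full turn. Numbers 0 to 9 follow in order; the number in the window is value / 0.628, modulo 10. It starts 3 to 6 short of 7. After overshooting, go on pressing all the way round.
- red_seven (a point): Centre of the red face of the drum with a white 7 (the other nine faces are white with black numbers; each is 19 x 38 mm). It turns with the drum, 30 mm from the drum's axis, which lies along the controller's y at x = 0, z = 38 mm in its frame. The 7 is in the window when this point is at x = 0, z = 68 mm there.
- knob_grip (a point): Point on the knob's axis to grip at: middle of the knob's bar grip, 23.5 mm above the controller's top. The bar is 46 mm long, 14 mm wide, 24 mm tall, its top 10 mm above this point; the point's x axis lies along the bar and it turns with the knob.
- knob (a joint): Angle of the knob in rad, growing clockwise seen from above: 0 off (bar along the controller's x, pointer to the red mark), 1.57 its far stop, on (pointer to the green mark). A spring click resists with up to 0.15 N m and peaks at about 0.75: let go before that it springs back, after it the knob jumps on to about 1.2 and stays.
- trowel: Loose hand trowel, 230 mm long, 0.22 kg; origin at mid length on its underside, x along it towards the blade, z up. Wooden handle 28 mm thick from x = -115 to -15, steel neck 14 mm thick from x = -15 to 30 (axis 14 mm above the underside), then a steel blade to x = 115, 66 mm wide and up to 12 mm high. It balances at the neck.
- trowel_neck (a point): Middle of the trowel's neck, on its axis 14 mm above the underside, 7 mm from the trowel's origin towards the blade; a good place to grip it, across the neck. Its x axis lies along the trowel.
- trowel_tip (a point): Tip of the blade, 113 mm from the trowel's origin.
- trowel_butt (a point): Butt end of the trowel's handle, 113 mm from the trowel's origin.
- trough: Fixed shallow tool trough of galvanised sheet, 120 (x) x 290 (y) x 20 mm high, walls and floor 4 mm; origin at the centre of its underside, long side along its y. The trowel fits in it along its length, either way round.
- tray: Fixed flood tray of the herb rack, galvanised sheet, 200 (x) x 260 (y) x 18 mm high, walls and floor 4 mm; origin at the centre of its underside. It holds four pots, two by two.
- pot1: Loose terracotta pot with a herb seedling, 60 mm high, foot 55 mm across, straight rim 64 mm across from 44 to 60 mm above the foot, leaves up to 30 mm above the rim, about 0.25 kg, heaviest low down; origin at the centre of the foot, z up. Two to four of the four pots are there; absent ones have no pose.
- pot2: Loose terracotta pot with a herb seedling, 60 mm high, foot 55 mm across, straight rim 64 mm across from 44 to 60 mm above the foot, leaves up to 30 mm above the rim, about 0.25 kg, heaviest low down; origin at the centre of the foot, z up. Two to four of the four pots are there; absent ones have no pose.
- pot3: Loose terracotta pot with a herb seedling, 60 mm high, foot 55 mm across, straight rim 64 mm across from 44 to 60 mm above the foot, leaves up to 30 mm above the rim, about 0.25 kg, heaviest low down; origin at the centre of the foot, z up. Two to four of the four pots are there; absent ones have no pose.
- pot4: Loose terracotta pot with a herb seedling, 60 mm high, foot 55 mm across, straight rim 64 mm across from 44 to 60 mm above the foot, leaves up to 30 mm above the rim, about 0.25 kg, heaviest low down; origin at the centre of the foot, z up. Two to four of the four pots are there; absent ones have no pose.
- mister: Green misting bottle with a white trigger head, 72 mm across, 207 mm tall, standing; origin at the centre of its underside. To be left alone.
- tin: Closed aluminium tin 75 x 110 x 44 mm; origin at the centre of its underside. To be left alone.
- saucer: White ceramic saucer, 130 mm across, 18 mm high; origin at the centre of its underside. To be left alone.
Things that resemble listed ones, but are neither listed nor needed, are in the scene too. Leave any blue look-alike of the pot2 alone. Leave any blue look-alike of the pot1 alone.

How it is judged:
On the way, in this order (a step that is already met when the one before it is completed fails the run):
1. every pot stands in the tray, the trowel lies in the trough and the red 7 is in the window, the knob still off (x of pot1 in the frame of tray between -0.075 and 0.075 m and y of pot1 in the frame of tray between -0.105 and 0.105 m and z of pot1 in the frame of tray between -0.002 and 0.01 m and angle between each of pot1, pot2, pot3, pot4's own z axis and vertical below 0.12 rad and x of pot2 in the frame of tray between -0.075 and 0.075 m and y of pot2 in the frame of tray between -0.105 and 0.105 m and z of pot2 in the frame of tray between -0.002 and 0.01 m and x of pot3 in the frame of tray between -0.075 and 0.075 m and y of pot3 in the frame of tray between -0.105 and 0.105 m and z of pot3 in the frame of tray between -0.002 and 0.01 m and x of pot4 in the frame of tray between -0.075 and 0.075 m and y of pot4 in the frame of tray between -0.105 and 0.105 m and z of pot4 in the frame of tray between -0.002 and 0.01 m and x of trowel_tip in the frame of trough between -0.058 and 0.058 m and y of trowel_tip in the frame of trough between -0.143 and 0.143 m and z of each of trowel_tip, trowel_butt in the frame of trough below 0.035 m and x of trowel_butt in the frame of trough between -0.058 and 0.058 m and y of trowel_butt in the frame of trough between -0.143 and 0.143 m and x of red_seven in the frame of controller between -0.005 and 0.005 m and z of red_seven in the frame of controller above 0.06 m), for 0.3 s.
2. then the knob is turned clockwise past its click (value of joint knob above 1 rad), for 0.2 s.
At the end, for the whole second after the job is handed in: Every pot present stands on the tray's floor (foot centre 21 mm or more inside the walls, tilt under 7 degrees), both trowel ends are inside the trough's outline and under 35 mm high, the red 7 is within 5 mm of the window's middle, the knob is past its click (over 1.0 rad), all at rest (all of step 1 and linear speed of each of pot1, pot2, pot3, pot4, trowel below 0.02 m/s and value of joint knob above 1 rad); the robot touches nothing.
It fails at once if the mister is shifted more than 40 mm or tipped over (distance of mister from where it was at the start of the episode above 0.04 m or angle between mister's own z axis and vertical above 0.5 rad).
It fails at once if the tin is shifted more than 40 mm or tipped over (distance of tin from where it was at the start of the episode above 0.04 m or angle between tin's own z axis and vertical above 0.5 rad).
It fails at once if the saucer is shifted more than 40 mm or tipped over (distance of saucer from where it was at the start of the episode above 0.04 m or angle between saucer's own z axis and vertical above 0.5 rad).
Of pot1, pot2, pot3, pot4 only 2 to 4 are there at a start; the rules pass over those that are not, and their reading is None.
At some moment in a run one of pot1, pot2, pot3, pot4 may be knocked a few centimetres aside while the robot is not near it.
Once in a run the grip may slacken for a moment while it holds something.
It also fails if it takes over 210 s, if anything falls off the work surface, if the arm or the gripper's body presses on something with over 40 N, if the wrist force passes 120 N, or if a joint passes its speed limit or range.

## Robot

A 7-joint arm with a two-finger parallel gripper is mounted at the origin on the work surface. World frame = base frame: x ahead of the robot, y to its left, z up, the work surface at z = 0. Lengths are in m, angles in rad, forces in N, time in s.
With the tool pointing down it reaches from about 0.425 to 0.875 m from the base axis. Payload 4.7 kg.
Tool frame: the origin (TCP) lies on the centre line of the jaws, within the pads' length; the fingertips stand 14 mm ahead of it and the grasp point (between the pads) lies 5 mm behind it; z points along the fingers, y is the line along which they close (so a half turn about z gives the same grasp; the last joint's range is limited). The gripper opens to 87 mm and grips with 3 to 60 N. Pads are 19 mm wide; open, the fingers measure 117 mm over their backs; the gripper's body (75 mm by 190 mm) begins 51 mm behind the grasp point.
Start: joints at [1.232, 0.321, -0.07, 1.45, 0.023, 1.371, -0.057], TCP at [0.225, -0.61, 0.21] pointing down, gripper open.
Joint ranges: [-2.86, 2.86], [-0.3, 2.09], [-1.38, 1.24], [0.06, 2.45], [-1.56, 4.7], [0.09, 2.05], [-2.69, 2.69]. Speed limits (rad/s): [2.57, 2.57, 3.14, 3.14, 3.14, 3.14, 3.14].

## Interface

Orientations are given as a rotation vector (axis times angle).
In Python, from bench import * gives the robot as it stands.
- The arm moves only by the shell command python3 -m jog 'ROWS' [FORCE]. ROWS is JSON, a list of rows, each an object of numbers: "claw": the finger opening in mm, from 0 to 87; "dx", "dy", "dz": the shift along the tool's x, y, z in mm; "spin": the turn about the tool's z in degrees. In form: [{"claw": .., "dx": .., "dy": .., "dz": .., "spin": ..}, ...]. A call has 1 to 20 rows; each row is the pose to reach, as a shift and turn from the pose commanded when the call began, along the tool's axes at that moment; what a row does not reach only later rows make up. A row lasts 1/12 s, in which the tool goes at most 41.7 mm and 7.16 degrees, less where a joint would pass 70% of its speed; a pose out of reach is approached as far as the arm can. A call with a gripper value outside its range is refused whole. The fingers move at their own pace and stop on an object; FORCE is the grip in N (left out, the last holds). Time passes only in rows, so rows that repeat a pose let the fingers close. It gives the time, the measured TCP pose, the force, the opening and the grip force at its end, in the units of the state.
- get_state(): the state, without advancing time (a new reading comes with each control period).
- get_image(name): name is "side" or "top"; returns a dict with "frame" (384x512x3 uint8, red, green, blue), "depth" (384x512 float32, m along the optical axis (not along the pixel's ray), 0 where there is no reading), "K" (3x3 intrinsics, pixels), "T" (4x4, takes a point from camera to world coordinates). Camera axes: x right, y down, z forward; pixel columns grow to the right and rows downward; lengths in m; the calibration is good to about 2 mm. A picture is of the moment at which its call begins.
- close_job(): hands the job in; it is judged then, once.
The state is a dict: "time": time; "joint_positions": joint angles; "qd": joint speeds; "joint_torque": joint torques, N m; "position": TCP position; "tool_rot": TCP orientation; "ft_force": force on the tool from outside, world axes, zero at the start; "torque": the same for the moment, N m; "grip_width": opening from 0.0 (shut) to 1.0 (fully open); "grip_force": force on a finger pad.
Only numpy, scipy, OpenCV 4.12 (cv2) and the standard library are available. Lean on these libraries where they do the work, as an engineer would, in place of code of your own. Each camera call takes 0.05 s, during which the arm holds its last target. There are 200 camera calls.

## Working session

There is one attempt and no reset: what is moved stays moved. The work goes in short steps, Python scripts to look and compute and a shell command to move; the robot and the scene stay as the last step left them, time stands still between calls to the robot, and variables do not carry over. Pictures are saved under pics/ and viewed, at most 14 in all, crops included, and the job is handed in when it is done.

```bash
ls; mkdir -p pics; cat > h.py <<'E'
from bench import *
import numpy as np, cv2
def cloud(im):
    d=im["depth"];K=im["K"];T=im["T"]
    v,u=np.indices(d.shape)
    P=np.stack([(u-K[0,2])/K[0,0]*d,(v-K[1,2])/K[1,1]*d,d],-1)
    return P@T[:3,:3].T+T[:3,3]
def save(im,n,crop=None,s=1):
    f=im["frame"]
    if crop: u0,v0,u1,v1=crop; f=f[v0:v1,u0:u1]
    cv2.imwrite("pics/"+n,cv2.resize(f[:,:,::-1],None,fx=s,fy=s,interpolation=cv2.INTER_CUBIC))
E
python3 - <<'E'
from h import *
for n in("top","side"):
    im=get_image(n); save(im,n+"0.png",s=1.5); print(n,im["K"].tolist(),np.round(im["T"],3).tolist())
s=get_state(); print(s)
E
```

```text
pics
top [[487.55506411626595, 0.0, 255.4699933226616], [0.0, 487.55506411626595, 195.2548219713986], [0.0, 0.0, 1.0]] [[-0.098, -0.974, 0.202, 0.279], [-0.995, 0.095, -0.026, 0.108], [0.006, -0.204, -0.979, 1.386], [0.0, 0.0, 0.0, 1.0]]
side [[397.9511632754975, 0.0, 258.21720007555246], [0.0, 397.9511632754975, 193.1606301737776], [0.0, 0.0, 1.0]] [[0.998, -0.048, 0.033, 0.517], [-0.058, -0.703, 0.709, -0.676], [-0.011, -0.709, -0.705, 0.874], [0.0, 0.0, 0.0, 1.0]]
{'time': 0.1, 'joint_positions': array([ 1.23210151,  0.32178429, -0.07008589,  1.45154029,  0.02262263,
        1.37080432, -0.05689358]), 'qd': array([-1.05041047e-04, -7.96592331e-04, -8.93061145e-04, -1.88002603e-03,
        3.88228344e-05, -2.70795050e-04, -7.18675361e-04]), 'joint_torque': array([-7.98824976e-05, -4.92573059e+01, -4.05669389e-01, -3.13399994e+01,
       -6.40120707e-02,  3.94974905e-02,  7.55257292e-05]), 'position': array([ 0.22435772, -0.60950427,  0.2091543 ]), 'tool_rot': array([-3.09115914e+00, -5.51062506e-01,  6.57460005e-04]), 'ft_force': array([ 0.16029665, -0.23325202, -0.19774653]), 'torque': array([-0.03485805,  0.0559976 , -0.04688702]), 'grip_force': 0.0, 'grip_width': 1.001613990299559}
```

View pics/top0.png

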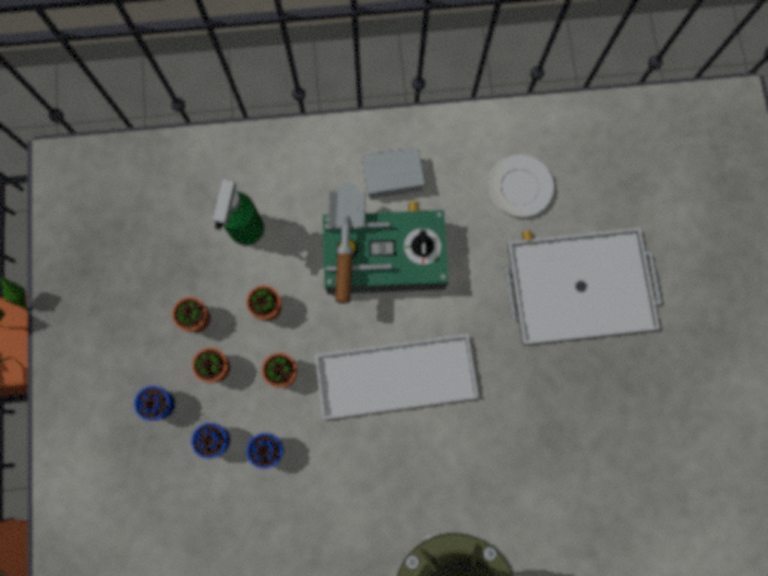

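View pics/side0.png

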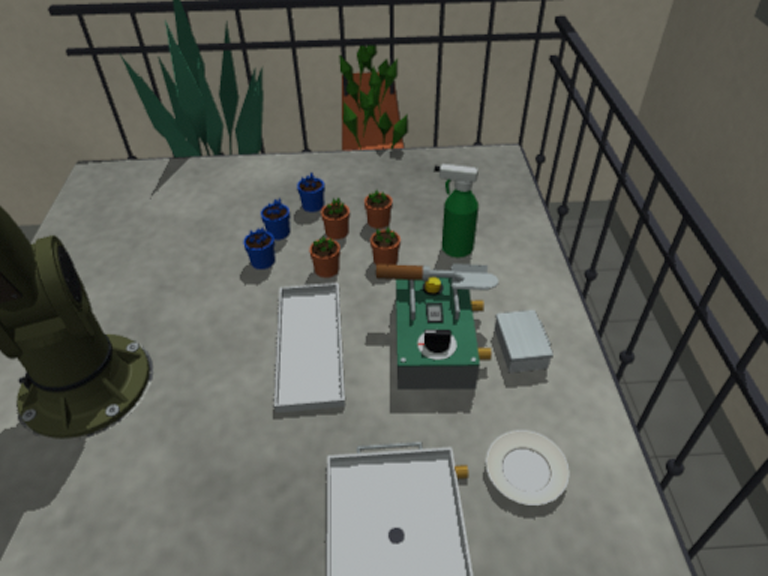

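The top view (1.5x pixels) shows four terracotta pots at (190,314), (263,303), (210,365) and (280,370). The look-alikes are blue pots at (153,403), (210,440) and (265,450), to be left alone. The controller is at (385,250) with the trowel across it. Two galvanised pans could be confused: the long trough at (397,378) and the wide flood tray with a drain at (582,287). The mister is at (240,220), the tin at (393,172) and the saucer at (522,187). I choose the orange pots, with the right-hand pan as the tray.

```bash
cat >> h.py <<'E'
def ray(im,uv,z):
    K=im["K"];T=im["T"]; uv=np.atleast_2d(uv).astype(float)
    d=np.c_[(uv[:,0]-K[0,2])/K[0,0],(uv[:,1]-K[1,2])/K[1,1],np.ones(len(uv))]@T[:3,:3].T
    return T[:3,3]+d*((z-T[2,3])/d[:,2])[:,None]
def hsv(im): return cv2.cvtColor(im["frame"],cv2.COLOR_RGB2HSV)
def comps(m,amin):
    m=m.astype(np.uint8); n,l,s,c=cv2.connectedComponentsWithStats(m)
    return [(l==i) for i in range(1,n) if s[i,4]>=amin]
def box(xy):
    (c,wh,a)=cv2.minAreaRect((xy[:,:2]*1000).astype(np.float32)); return np.round(c,1),np.round(wh,1),round(a,1)
def pots(im):
    """orange pots: circle of the rim"""
    h=hsv(im);P=cloud(im);r=[]
    on=(P[...,0]>.0)&(P[...,0]<1.0)&(abs(P[...,1])<.8)&(P[...,2]>-.02)&(P[...,2]<.11)
    o=on&((h[...,0]<14)|(h[...,0]>172))&(h[...,1]>110)&(h[...,2]>50)
    for c in comps(cv2.dilate(o.astype(np.uint8),np.ones((3,3))),60):
        q=P[c&o]; 
        if len(q)<30: continue
        t=q[q[:,2]>.048]
        v,u=np.where(c&o); hull=np.c_[u,v]
        cc,rad=cv2.minEnclosingCircle((t[:,:2]*1000).astype(np.float32)) if len(t)>10 else ((0,0),0)
        r.append((np.round(cc,1),round(rad,1),round(q[:,2].max(),3),[int(u.mean()),int(v.mean())],len(q)))
    return r
E
python3 - <<'E'
from h import *
im=get_image("top");h=hsv(im);P=cloud(im)
for r in pots(im): print("pot",*r)
g=(h[...,0]>65)&(h[...,0]<90)&(h[...,1]>110)&(P[...,2]<.12)&(P[...,0]<.95)&(P[...,2]>.055)
for c in comps(g,400): print("green",box(P[c]),np.median(P[c][:,2]),c.sum())
w=(h[...,1]<28)&(h[...,2]>130)
for c in comps(w,300):
    v,u=np.where(c); print("white",[int(u.mean()),int(v.mean())],box(P[c]),np.median(P[c][:,2]).round(3),c.sum())
o=(h[...,0]>5)&(h[...,0]<22)&(h[...,1]>100)&(P[...,2]>.085)&(P[...,2]<.16)&(P[...,0]<.9)
for c in comps(o,40): print("handle",box(P[c]),np.median(P[c][:,2]),c.sum())
b=(h[...,0]>105)&(h[...,0]<130)&(h[...,1]>130)&(P[...,0]<1)&(P[...,0]>.0)
for c in comps(b,40): print("blue",box(P[c][P[c][:,2]>.04]))
# objects by height
for c in comps((P[...,2]>.025)&(P[...,2]<.3)&(P[...,0]<1)&(P[...,0]>.15)&(abs(P[...,1])<.7),60):
    v,u=np.where(c);print("obj",[int(u.mean()),int(v.mean())],box(P[c]),P[c][:,2].max().round(3))
save(im,"pots0.png",(80,120,320,320),3)
E
```

```text
pot [557.6 295.9] 31.1 0.065 [177, 203] 160
pot [550.  432.3] 32.0 0.063 [127, 210] 189
pot [451.  400.8] 31.7 0.066 [141, 244] 180
pot [430.4 275.4] 31.1 0.063 [186, 247] 160
green (array([634.2,  37.9]), array([173.2, 138.3]), 86.6) 0.06861547276739577 1629
white [321, 103] (array([605.2, -98.2]), array([335.6, 695.6]), 83.5) 0.001 4219
white [215, 105] (array([616. , 121.7]), array([666.2, 289.9]), 11.7) -0.001 2920
white [388, 191] (array([ 488.3, -153.3]), array([245.2, 623.6]), 17.3) 0.003 5223
white [268, 214] (array([442.5,  45.5]), array([209.3, 281.4]), 32.5) -0.001 667
white [266, 251] (array([368.3,  57.2]), array([174.4, 274.9]), 2.5) 0.002 3774
handle (array([577.6, 143.6]), array([25.8, 86.3]), 82.3) 0.11605127131922321 289
blue (array([352.8, 319.8]), array([445.4,  54.5]), 77.7)
blue (array([388.6, 487.8]), array([24.3, 54.3]), 75.6)
blue (array([318.7, 408.2]), array([61.6, 52.6]), 84.4)
blue (array([290.3, 295.6]), array([29.7, 57.4]), 88.8)
blue (array([293. , 332.6]), array([21.9, 52.3]), 82.9)
blue (array([285.5, 213.4]), array([210.4,  17.3]), 81.6)
obj [261, 113] (array([799.8,  30.7]), array([ 84.3, 113.3]), 3.7) 0.051
obj [157, 142] (array([705.8, 327.4]), array([55. , 92.6]), 51.2) 0.213
obj [253, 164] (array([644.4,  62.4]), array([230.1, 231.4]), 86.8) 0.124
obj [175, 201] (array([557.9, 296.4]), array([62.6, 63. ]), 9.3) 0.083
obj [126, 209] (array([549.9, 433.2]), array([63.4, 62. ]), 45.5) 0.085
obj [139, 243] (array([452. , 400.8]), array([62.1, 62.2]), 41.3) 0.084
obj [185, 246] (array([430.3, 276.7]), array([63.3, 60.7]), 40.0) 0.082
obj [101, 268] (array([393.1, 507.5]), array([63. , 63.3]), 34.5) 0.083
obj [139, 293] (array([317.5, 409.1]), array([63.1, 60.5]), 83.6) 0.084
obj [176, 300] (array([289.4, 312.2]), array([63.2, 60.2]), 84.3) 0.082
```

View pics/pots0.png

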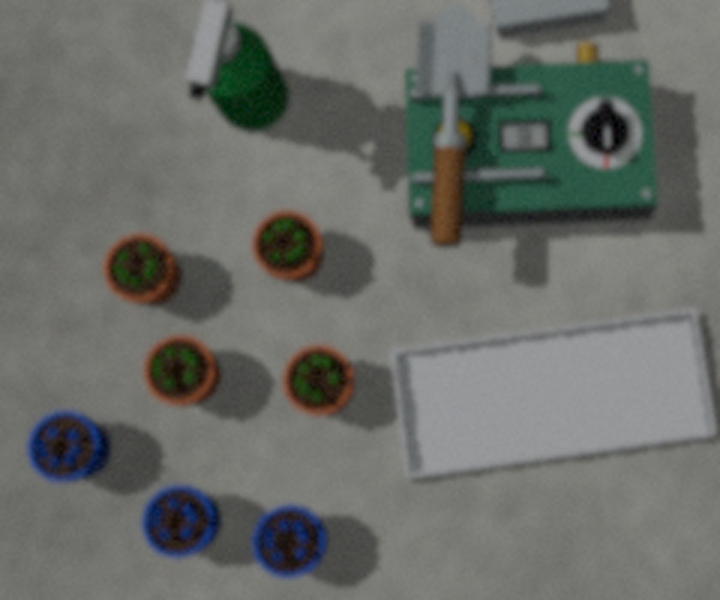

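The crop shows four orange-rimmed pots with green seedlings at crop (142,268), (288,245), (181,370) and (319,380), and three blue ones below left. The trowel's blade points to +x, with its neck over the yellow button at crop (453,130). Next I measure the fixed things.

```bash
cat > m.py <<'E'
from h import *
im=get_image("top");h=hsv(im);P=cloud(im)
def show(n,m):
    c=max(comps(m,20),key=lambda c:c.sum()); r=cv2.minAreaRect((P[c][:,:2]*1000).astype(np.float32))
    print(n,np.round(r[0],1),np.round(cv2.boxPoints(r)).tolist(),"z",np.round(np.percentile(P[c][:,2],[5,50,95]),3),c.sum())
ok=(P[...,0]<.95)&(P[...,0]>.2)
X,Y,Z=P[...,0],P[...,1],P[...,2]
show("ctrl",ok&(Z>.06)&(Z<.078)&(abs(X-.64)<.12)&(abs(Y-.04)<.15))
show("trowel",ok&(Z>.096)&(abs(X-.64)<.2)&(abs(Y-.12)<.08))
show("blade",ok&(Z>.085)&(X>.67)&(X<.85)&(abs(Y-.12)<.08))
show("handle",ok&(h[...,0]>5)&(h[...,0]<22)&(h[...,1]>100)&(Z>.085)&(abs(Y-.14)<.06))
show("neck",ok&(Z>.096)&(X>.628)&(X<.665)&(abs(Y-.13)<.06))
show("knobbar",ok&(h[...,2]<60)&(Z>.085)&(Z<.115)&(abs(X-.64)<.06)&(abs(Y+.03)<.06))
show("knobdial",ok&(Z>.071)&(Z<.115)&(abs(X-.64)<.06)&(abs(Y+.03)<.06))
E
python3 m.py
python3 - <<'E'
from h import *
im=get_image("top");g=cv2.cvtColor(im["frame"],cv2.COLOR_RGB2GRAY)
# pan outer edges: brighter than concrete -> sides incl.; rays onto rim heights
P=cloud(im)
for n,(cx,cy),H,hl in(("trough",(.37,.057),.02,.19),("tray",(.49,-.23),.018,.19)):
    Z=P[...,2];m=(Z>.009)&(Z<.03)&(abs(P[...,0]-cx)<hl)&(abs(P[...,1]-cy)<hl)
    c=max(comps(cv2.dilate(m.astype(np.uint8),np.ones((3,3))),50),key=lambda c:c.sum())
    v,u=np.where(m&c); q=ray(im,np.c_[u,v],H); r=cv2.minAreaRect((q[:,:2]*1000).astype(np.float32))
    print(n,np.round(r[0],1),np.round(r[1],1),np.round(cv2.boxPoints(r)).tolist(),len(u))
E
```

```text
ctrl [635.6  37.6] [[559.0, -48.0], [702.0, -56.0], [712.0, 123.0], [570.0, 131.0]] z [0.064 0.069 0.074] 2711
trowel [617.2 138. ] [[531.0, 136.0], [700.0, 113.0], [704.0, 141.0], [535.0, 163.0]] z [0.104 0.114 0.12 ] 485
blade [716.1 109.3] [[671.0, 51.0], [761.0, 51.0], [761.0, 167.0], [672.0, 168.0]] z [0.089 0.095 0.104] 702
handle [577.7 143.6] [[534.0, 137.0], [618.0, 125.0], [622.0, 151.0], [537.0, 162.0]] z [0.109 0.116 0.121] 291
neck [646.9 136.3] [[629.0, 124.0], [665.0, 124.0], [665.0, 148.0], [629.0, 149.0]] z [0.107 0.111 0.117] 70
knobbar [632.   -6.5] [[609.0, -11.0], [654.0, -15.0], [655.0, -2.0], [610.0, 2.0]] z [0.087 0.102 0.105] 66
knobdial [624.3  -8.9] [[574.0, -6.0], [621.0, -59.0], [674.0, -12.0], [628.0, 41.0]] z [0.071 0.078 0.104] 308
trough [400.8  64.6] [122.1 289.6] [[334.0, 207.0], [345.0, -82.0], [467.0, -78.0], [456.0, 212.0]] 503
tray [ 547.4 -292.1] [253.4 219.2] [[437.0, -418.0], [656.0, -420.0], [658.0, -166.0], [439.0, -165.0]] 555
```

```bash
cat >> h.py <<'E'
def yaw():
    import scipy.spatial.transform as t
    R=t.Rotation.from_rotvec(get_state()["tool_rot"]).as_matrix(); return np.arctan2(R[1,0],R[0,0]),R
def go(x,y,z,th=None):
    """rows needed from here to world mm, yaw deg"""
    a,R=yaw();p=get_state()["position"]*1000
    d=R.T@(np.array([x,y,z])-p); s=0 if th is None else (np.degrees(a)-th+180)%360-180
    print("go dx %.1f dy %.1f dz %.1f spin %.1f"%(*d,s),"| at",np.round(p,1),"yaw %.1f"%np.degrees(a))
E
python3 - <<'E'
from h import *
go(657,133,230,-7.7)
im=get_image("top");P=cloud(im);h=hsv(im);Z=P[...,2]
m=(Z>.009)&(Z<.03)&(abs(P[...,0]-.55)<.22)&(P[...,1]<-.1)&(P[...,1]>-.55)
for c in comps(cv2.dilate(m.astype(np.uint8),np.ones((2,2))),50):
    v,u=np.where(m&c); q=ray(im,np.c_[u,v],.018); r=cv2.minAreaRect((q[:,:2]*1000).astype(np.float32))
    print("tray",np.round(r[0],1),np.round(r[1],1),np.round(cv2.boxPoints(r)).tolist(),len(u))
# floor bright region
w=(h[...,1]<35)&(h[...,2]>140)&(abs(P[...,0]-.55)<.22)&(P[...,1]<-.1)&(P[...,1]>-.55)
for c in comps(w,800):
    v,u=np.where(c);q=ray(im,np.c_[u,v],.004);r=cv2.minAreaRect((q[:,:2]*1000).astype(np.float32));print("floor",r,c.sum())
d=(h[...,2]<90)&(abs(P[...,0]-.55)<.06)&(abs(P[...,1]+.28)<.06)
for c in comps(d,8): print("drain",P[c].mean(0),c.sum())
E
```

```text
go dx 662.5 dy -547.5 dz -19.9 spin 27.9 | at [ 224.5 -609.7  209.6] yaw 20.2
tray [ 729.  -219.3] [ 79.2 127. ] [[689.0, -156.0], [690.0, -283.0], [769.0, -282.0], [768.0, -155.0]] 384
tray [ 549.1 -309.5] [218.9 287.6] [[438.0, -167.0], [441.0, -454.0], [660.0, -452.0], [657.0, -165.0]] 835
floor ((735.1492309570312, -221.51791381835938), (124.85115051269531, 75.53336334228516), 89.77816009521484) 815
floor ((539.4879760742188, -313.7192687988281), (186.91165161132812, 241.00704956054688), 0.7518755793571472) 5075
drain [ 0.54170526 -0.31005068  0.00402524] 31
```

Tray centre is about (541, -312) with yaw near 0. Trowel neck is about (657, 133) at yaw -7.7. Going above the trowel.

```bash
R='{"claw":70,"dx":662,"dy":-547,"dz":-20,"spin":28}'
python3 -m jog '[{"claw":70,"dx":662,"dy":-547,"dz":-20,"spin":28},{"claw":70,"dx":662,"dy":-547,"dz":-20,"spin":28},{"claw":70,"dx":662,"dy":-547,"dz":-20,"spin":28},{"claw":70,"dx":662,"dy":-547,"dz":-20,"spin":28},{"claw":70,"dx":662,"dy":-547,"dz":-20,"spin":28},{"claw":70,"dx":662,"dy":-547,"dz":-20,"spin":28},{"claw":70,"dx":662,"dy":-547,"dz":-20,"spin":28},{"claw":70,"dx":662,"dy":-547,"dz":-20,"spin":28},{"claw":70,"dx":662,"dy":-547,"dz":-20,"spin":28},{"claw":70,"dx":662,"dy":-547,"dz":-20,"spin":28},{"claw":70,"dx":662,"dy":-547,"dz":-20,"spin":28},{"claw":70,"dx":662,"dy":-547,"dz":-20,"spin":28},{"claw":70,"dx":662,"dy":-547,"dz":-20,"spin":28},{"claw":70,"dx":662,"dy":-547,"dz":-20,"spin":28},{"claw":70,"dx":662,"dy":-547,"dz":-20,"spin":28},{"claw":70,"dx":662,"dy":-547,"dz":-20,"spin":28},{"claw":70,"dx":662,"dy":-547,"dz":-20,"spin":28},{"claw":70,"dx":662,"dy":-547,"dz":-20,"spin":28},{"claw":70,"dx":662,"dy":-547,"dz":-20,"spin":28},{"claw":70,"dx":662,"dy":-547,"dz":-20,"spin":28}]'
python3 - <<'E'
from h import *
go(657,133,150,-7.7)
im=get_image("side"); save(im,"side1.png",(210,140,380,280),4)
P=cloud(im);h=hsv(im);X,Y,Z=P[...,0],P[...,1],P[...,2]
m=(h[...,0]>5)&(h[...,0]<22)&(h[...,1]>100)&(Z>.085)&(Z<.13)&(X<.64)&(X>.45)
for c in comps(m,30): print("handle",P[c].mean(0),box(P[c]))
E
```

```text
time: 1.97
position: [0.6444, 0.1108, 0.2296]
tool_rot: [3.134, -0.215, 0.0]
ft_force: [0.6, -0.5, 0.4]
grip_width: 0.804
grip_force: 0.0
go dx 9.5 dy -23.7 dz 79.6 spin -0.1 | at [644.4 110.8 229.6] yaw -7.8
handle [0.57612433 0.13561655 0.11302628] (array([576.5, 140.2]), array([27.9, 82.1]), 82.6)
```

```bash
python3 -m jog '[{"claw":70,"dx":10,"dy":-23,"dz":40},{"claw":70,"dx":10,"dy":-23,"dz":70},{"claw":70,"dx":10,"dy":-23,"dz":95},{"claw":70,"dx":10,"dy":-23,"dz":110},{"claw":70,"dx":10,"dy":-23,"dz":121},{"claw":70,"dx":10,"dy":-23,"dz":121},{"claw":0,"dx":10,"dy":-23,"dz":121},{"claw":0,"dx":10,"dy":-23,"dz":121},{"claw":0,"dx":10,"dy":-23,"dz":121},{"claw":0,"dx":10,"dy":-23,"dz":121},{"claw":0,"dx":10,"dy":-23,"dz":121},{"claw":0,"dx":10,"dy":-23,"dz":121},{"claw":0,"dx":10,"dy":-23,"dz":121},{"claw":0,"dx":10,"dy":-23,"dz":121}]' 35
python3 - <<'E'
from h import *
go(657,133,108,-7.7)
E
```

```text
go dx 9.7 dy -11.3 dz 120.4 spin 0.5 | at [645.8 121.9 228.3] yaw -7.2$[0]: bad value
```

```bash
python3 -m jog '[{"claw":70,"dx":0,"dy":0,"dz":0,"spin":0},{"claw":70,"dx":0,"dy":0,"dz":0,"spin":0},{"claw":70,"dx":0,"dy":0,"dz":0,"spin":0}]' 35
python3 - <<'E'
from h import *
go(657,133,108,-7.7)
E
```

```text
time: 2.27
position: [0.6435, 0.1077, 0.2293]
tool_rot: [3.133, -0.216, -0.0]
ft_force: [-0.0, -0.3, -0.0]
grip_width: 0.801
grip_force: 0.0
go dx 10.0 dy -27.1 dz 121.2 spin -0.2 | at [643.5 107.7 229.3] yaw -7.9
```

```bash
python3 -m jog '[{"claw":70,"dx":10,"dy":-26,"dz":30,"spin":0},{"claw":70,"dx":10,"dy":-26,"dz":60,"spin":0},{"claw":70,"dx":10,"dy":-26,"dz":85,"spin":0},{"claw":70,"dx":10,"dy":-26,"dz":105,"spin":0},{"claw":70,"dx":10,"dy":-26,"dz":116,"spin":0},{"claw":70,"dx":10,"dy":-26,"dz":121,"spin":0},{"claw":70,"dx":10,"dy":-26,"dz":121,"spin":0},{"claw":0,"dx":10,"dy":-26,"dz":121,"spin":0},{"claw":0,"dx":10,"dy":-26,"dz":121,"spin":0},{"claw":0,"dx":10,"dy":-26,"dz":121,"spin":0},{"claw":0,"dx":10,"dy":-26,"dz":121,"spin":0},{"claw":0,"dx":10,"dy":-26,"dz":121,"spin":0},{"claw":0,"dx":10,"dy":-26,"dz":121,"spin":0},{"claw":0,"dx":10,"dy":-26,"dz":121,"spin":0}]' 35
python3 - <<'E'
from h import *
go(657,133,108,-7.7)
E
```

```text
time: 3.43
position: [0.657, 0.1338, 0.1087]
tool_rot: [3.134, -0.213, 0.0]
ft_force: [0.1, 0.5, -0.7]
grip_width: 0.36
grip_force: 0.0
go dx 0.1 dy 0.8 dz 0.7 spin -0.1 | at [657.  133.8 108.7] yaw -7.8
```

Still closing; then lift.

```bash
python3 -m jog '[{"claw":0,"dx":0,"dy":0,"dz":0,"spin":0},{"claw":0,"dx":0,"dy":0,"dz":0,"spin":0},{"claw":0,"dx":0,"dy":0,"dz":0,"spin":0},{"claw":0,"dx":0,"dy":0,"dz":0,"spin":0},{"claw":0,"dx":0,"dy":0,"dz":0,"spin":0},{"claw":0,"dx":0,"dy":0,"dz":0,"spin":0},{"claw":0,"dx":0,"dy":0,"dz":0,"spin":0},{"claw":0,"dx":0,"dy":0,"dz":-10,"spin":0},{"claw":0,"dx":0,"dy":0,"dz":-30,"spin":0},{"claw":0,"dx":0,"dy":0,"dz":-60,"spin":0},{"claw":0,"dx":0,"dy":0,"dz":-80,"spin":0},{"claw":0,"dx":0,"dy":0,"dz":-90,"spin":0},{"claw":0,"dx":0,"dy":0,"dz":-90,"spin":0},{"claw":0,"dx":0,"dy":0,"dz":-90,"spin":0}]' 45
python3 - <<'E'
from h import *
go(422,78,60,92)
go(422,78,60,-88)
im=get_image("side"); save(im,"side2.png",(170,100,400,300),3)
print(get_state()["joint_positions"])
E
```

```text
time: 4.6
position: [0.657, 0.1337, 0.1985]
tool_rot: [3.134, -0.213, 0.001]
ft_force: [0.2, -0.4, -0.5]
grip_width: 0.003
grip_force: 0.0
go dx -225.3 dy 87.0 dz 138.5 spin -99.8 | at [657.  133.7 198.5] yaw -7.8
go dx -225.3 dy 87.0 dz 138.5 spin 80.2 | at [657.  133.7 198.5] yaw -7.8
[ 0.21039712  0.43602486 -0.61747486  1.39486099  0.2511591   1.39128014
 -2.11447142]
```

View pics/side2.png

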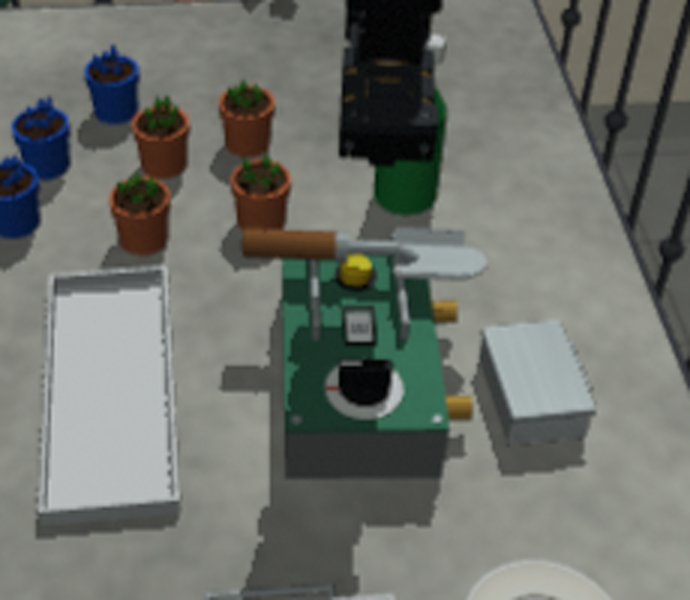

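The trowel still lies on the bars at crop (365,250), and the closed gripper is above it, so the grip missed. Checking where the fingers and trowel really are.

```bash
python3 - <<'E'
from h import *
im=get_image("side");P=cloud(im);K=im["K"];T=im["T"]
def proj(p):
    c=T[:3,:3].T@(np.array(p)-T[:3,3]); return np.round([K[0,0]*c[0]/c[2]+K[0,2],K[1,1]*c[1]/c[2]+K[1,2]],1)
print("tcp px",proj(get_state()["position"]),"neck",proj([.657,.133,.106]),"tips",proj([.657,.134,.184]))
h=hsv(im);X,Y,Z=P[...,0],P[...,1],P[...,2]
m=(h[...,0]>5)&(h[...,0]<22)&(h[...,1]>100)&(Z>.085)&(Z<.13)&(X<.64)&(X>.45)
for c in comps(m,30): print("handle",P[c].mean(0),box(P[c]))
m=(h[...,2]<50)&(Z>.14)&(abs(X-.66)<.12)&(abs(Y-.14)<.12)
print(m.sum(), P[m].min(0) if m.any() else 0)
v,u=np.where((Z>.13)&(Z<.26)&(abs(X-.66)<.06)&(abs(Y-.14)<.06)); print(u.min() if len(u) else 0,u.max() if len(u) else 0,v.max() if len(v) else 0)
save(im,"side3.png",(240,60,360,220),4)
E
python3 m.py
```

```text
tcp px [295.7 156.9] neck [294.3 181.9] tips [295.8 160.4]
handle [0.57595556 0.13550619 0.1130936 ] (array([577.4, 137.8]), array([26.2, 84.9]), 80.9)
6484 [0.54035929 0.0326856  0.20987551]
293 301 155
ctrl [629.4 162.4] [[570.0, 150.0], [686.0, 140.0], [689.0, 175.0], [573.0, 184.0]] z [0.064 0.069 0.073] 359
trowel [572.9 114.7] [[413.0, 115.0], [454.0, 7.0], [733.0, 114.0], [692.0, 222.0]] z [0.12  0.623 0.653] 8155
blade [687.3 140. ] [[667.0, 187.0], [671.0, 91.0], [708.0, 93.0], [704.0, 189.0]] z [0.6   0.612 0.621] 382
handle [448.5 135.3] [[277.0, 145.0], [279.0, 108.0], [620.0, 126.0], [618.0, 163.0]] z [0.109 0.116 0.121] 290
neck [646.5 131.7] [[628.0, 77.0], [665.0, 77.0], [665.0, 187.0], [628.0, 187.0]] z [0.603 0.617 0.624] 1158Traceback (most recent call last):
  File "m.py", line 13, in <module>
    show("knobbar",ok&(h[...,2]<60)&(Z>.085)&(Z<.115)&(abs(X-.64)<.06)&(abs(Y+.03)<.06))
    ~~~~^^^^^^^^^^^^^^^^^^^^^^^^^^^^^^^^^^^^^^^^^^^^^^^^^^^^^^^^^^^^^^^^^^^^^^^^^^^^^^^^
  File "m.py", line 4, in show
    c=max(comps(m,20),key=lambda c:c.sum()); r=cv2.minAreaRect((P[c][:,:2]*1000).astype(np.float32))
ValueError: max() iterable argument is empty
```

View pics/side3.png

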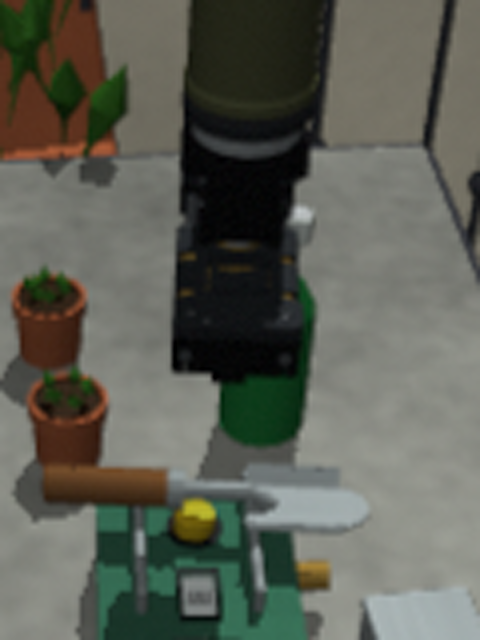

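The finger stub at crop (230,377) agrees with the reported TCP and the trowel has hardly moved, so the grip slipped off the round neck, probably from being too high. I'll regrip 5 mm lower and check the opening before lifting.

```bash
python3 -m jog '[{"claw":60,"dx":3,"dy":2,"dz":0,"spin":0},{"claw":60,"dx":3,"dy":2,"dz":0,"spin":0},{"claw":60,"dx":3,"dy":2,"dz":0,"spin":0},{"claw":60,"dx":3,"dy":2,"dz":0,"spin":0},{"claw":60,"dx":3,"dy":2,"dz":0,"spin":0},{"claw":60,"dx":3,"dy":2,"dz":0,"spin":0},{"claw":60,"dx":3,"dy":2,"dz":0,"spin":0},{"claw":60,"dx":3,"dy":2,"dz":0,"spin":0},{"claw":60,"dx":3,"dy":2,"dz":0,"spin":0},{"claw":60,"dx":3,"dy":2,"dz":0,"spin":0},{"claw":60,"dx":3,"dy":2,"dz":0,"spin":0},{"claw":60,"dx":3,"dy":2,"dz":30,"spin":0},{"claw":60,"dx":3,"dy":2,"dz":60,"spin":0},{"claw":60,"dx":3,"dy":2,"dz":80,"spin":0},{"claw":60,"dx":3,"dy":2,"dz":91,"spin":0},{"claw":60,"dx":3,"dy":2,"dz":95,"spin":0},{"claw":60,"dx":3,"dy":2,"dz":95,"spin":0}]' 45
python3 -m jog '[{"claw":0,"dx":0,"dy":0,"dz":0,"spin":0},{"claw":0,"dx":0,"dy":0,"dz":0,"spin":0},{"claw":0,"dx":0,"dy":0,"dz":0,"spin":0},{"claw":0,"dx":0,"dy":0,"dz":0,"spin":0},{"claw":0,"dx":0,"dy":0,"dz":0,"spin":0},{"claw":0,"dx":0,"dy":0,"dz":0,"spin":0},{"claw":0,"dx":0,"dy":0,"dz":0,"spin":0},{"claw":0,"dx":0,"dy":0,"dz":0,"spin":0},{"claw":0,"dx":0,"dy":0,"dz":0,"spin":0},{"claw":0,"dx":0,"dy":0,"dz":0,"spin":0},{"claw":0,"dx":0,"dy":0,"dz":0,"spin":0},{"claw":0,"dx":0,"dy":0,"dz":0,"spin":0}]' 45
```

```text
time: 6.17
position: [0.6595, 0.1313, 0.103]
tool_rot: [3.134, -0.213, -0.002]
ft_force: [0.4, -0.1, 0.9]
grip_width: 0.684
grip_force: 0.0
time: 7.17
position: [0.6597, 0.1313, 0.1035]
tool_rot: [3.134, -0.213, -0.0]
ft_force: [-0.3, -0.2, -0.5]
grip_width: 0.008
grip_force: 0.0
```

```bash
python3 - <<'E'
from h import *
im=get_image("side"); save(im,"side4.png",(240,100,360,220),5)
go(660,131,103)
E
```

```text
go dx 0.3 dy 0.3 dz 0.5 spin 0.0 | at [659.7 131.4 103.5] yaw -7.8
```

View pics/side4.png

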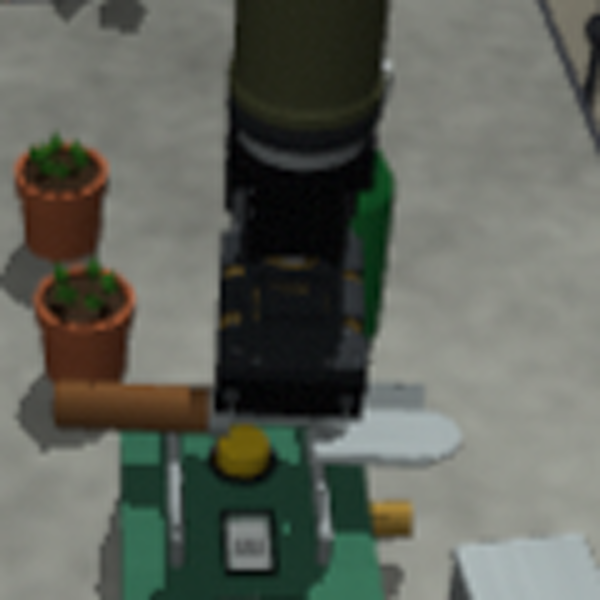

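```bash
python3 -m jog '[{"claw":40,"dx":0,"dy":0,"dz":-30,"spin":0},{"claw":40,"dx":0,"dy":0,"dz":-60,"spin":0},{"claw":40,"dx":0,"dy":0,"dz":-90,"spin":0},{"claw":40,"dx":0,"dy":0,"dz":-110,"spin":0},{"claw":40,"dx":0,"dy":0,"dz":-120,"spin":0},{"claw":40,"dx":0,"dy":0,"dz":-120,"spin":-7},{"claw":40,"dx":0,"dy":0,"dz":-120,"spin":-14},{"claw":40,"dx":0,"dy":0,"dz":-120,"spin":-21},{"claw":40,"dx":0,"dy":0,"dz":-120,"spin":-28},{"claw":40,"dx":0,"dy":0,"dz":-120,"spin":-35},{"claw":40,"dx":0,"dy":0,"dz":-120,"spin":-42},{"claw":40,"dx":0,"dy":0,"dz":-120,"spin":-49},{"claw":40,"dx":0,"dy":0,"dz":-120,"spin":-56},{"claw":40,"dx":0,"dy":0,"dz":-120,"spin":-63},{"claw":40,"dx":0,"dy":0,"dz":-120,"spin":-70},{"claw":40,"dx":0,"dy":0,"dz":-120,"spin":-77},{"claw":40,"dx":0,"dy":0,"dz":-120,"spin":-80},{"claw":40,"dx":0,"dy":0,"dz":-120,"spin":-80},{"claw":40,"dx":0,"dy":0,"dz":-120,"spin":-80}]' 
python3 - <<'E'
from h import *
im=get_image("side");P=cloud(im);K=im["K"];T=im["T"]
def proj(p):
    c=T[:3,:3].T@(np.array(p)-T[:3,3]); return np.round([K[0,0]*c[0]/c[2]+K[0,2],K[1,1]*c[1]/c[2]+K[1,2]],1)
a,R=yaw();p=get_state()["position"];print(p,np.degrees(a))
for s in(-1,1): print("tip",proj(p+.014*R[:,2]+.02*s*R[:,1]))
print("body", [proj(p-.056*R[:,2]+.095*s*R[:,1]-.037*R[:,0]*0).tolist() for s in(-1,1)])
save(im,"side5.png",(220,40,380,200),4)
E
```

```text
time: 8.8
position: [0.6594, 0.1312, 0.2226]
tool_rot: [-2.539, -1.849, 0.002]
ft_force: [0.4, -0.1, -0.5]
grip_width: 0.462
grip_force: 0.0
[0.65946092 0.13115418 0.22279239] 72.11094036396223
tip [289.9 152.7]
tip [304.9 155. ]
body [[262.3, 126.7], [337.2, 137.6]]
```

View pics/side5.png

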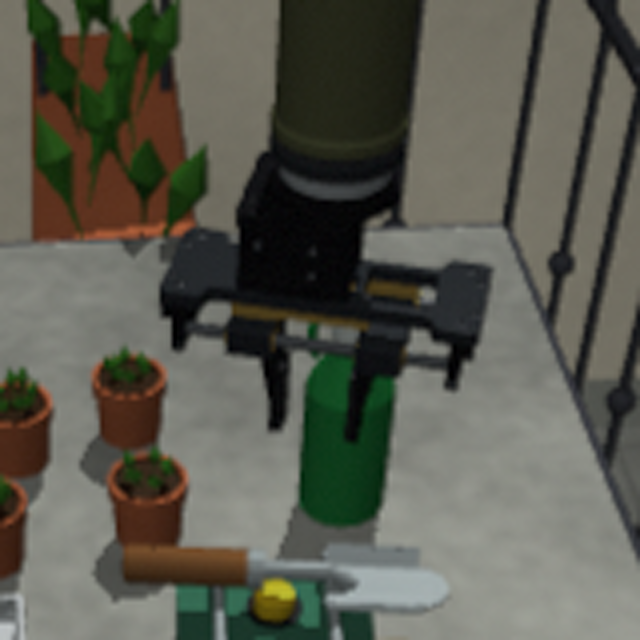

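Both finger ends, at crop (275,425) and (352,437), appear about 6 px above where the stated TCP puts them. Measuring the fingertips from depth.

```bash
python3 - <<'E'
from h import *
a,R=yaw();p=get_state()["position"]
for n in("side",):
    im=get_image(n);P=cloud(im)
    q=(P-p)@R   # tool frame
    m=(abs(q[...,0])<.06)&(abs(q[...,1])<.11)&(abs(q[...,2]+.02)<.06)
    v,u=np.where(m)
    for vv in range(125,156,2):
        s=m[vv]; 
        if s.any(): print(vv,[(int(uu),*(q[vv,uu]*1000).round().astype(int).tolist()) for uu in np.where(s)[0][::2]][:8])
im=get_image("top");P=cloud(im); q=(P-p)@R
m=(abs(q[...,0])<.06)&(abs(q[...,1])<.11)&(abs(q[...,2]+.01)<.05);print("top",m.sum(),np.percentile(q[m]*1000,[5,95],axis=0).round() if m.sum() else "")
E
```

```text
127 [(289, -16, -23, -78)]
129 [(288, -10, -27, -68), (290, -5, -23, -65), (292, 3, -19, -60)]
131 [(286, -12, -31, -62), (288, -12, -26, -63), (290, -6, -22, -59), (292, 1, -18, -56)]
133 [(286, -13, -31, -57), (288, -13, -26, -58), (290, -11, -21, -57), (292, 2, -18, -49)]
135 [(286, -12, -30, -51), (288, -12, -26, -51), (290, -8, -21, -49), (292, 8, -19, -38), (309, -13, 27, -61), (311, -11, 32, -60), (313, -10, 36, -60)]
137 [(287, -11, -28, -44), (289, -9, -23, -43), (292, 6, -18, -33), (308, -9, 25, -52), (310, -13, 30, -56), (312, -14, 35, -57)]
139 [(287, -12, -28, -38), (289, -9, -23, -37), (291, -5, -18, -35), (308, -10, 25, -46), (310, -12, 30, -49)]
141 [(288, -10, -25, -31), (290, -10, -20, -32), (307, -12, 23, -41), (309, -11, 28, -41), (311, -11, 33, -43)]
143 [(287, -11, -27, -25), (289, -11, -22, -26), (291, -2, -18, -20), (308, -13, 26, -36), (310, -12, 31, -37)]
145 [(287, -13, -27, -20), (289, -9, -22, -18), (291, -3, -18, -14), (308, -13, 27, -30), (310, -2, 31, -22)]
147 [(288, -9, -24, -11), (290, -11, -19, -14), (307, -9, 24, -20), (309, -15, 30, -26)]
149 [(306, -11, 23, -15), (308, -13, 28, -17)]
top 0
```

The fingertips sit about 11 mm behind the reported TCP, not 14 mm ahead of it. So all heights need about 25 mm more descent, and from here on I plan with tips = TCP z + 11 mm.

```bash
python3 -m jog '[{"claw":60,"dx":0,"dy":0,"dz":0,"spin":80},{"claw":60,"dx":0,"dy":0,"dz":0,"spin":80},{"claw":60,"dx":0,"dy":0,"dz":0,"spin":80},{"claw":60,"dx":0,"dy":0,"dz":0,"spin":80},{"claw":60,"dx":0,"dy":0,"dz":0,"spin":80},{"claw":60,"dx":0,"dy":0,"dz":0,"spin":80},{"claw":60,"dx":0,"dy":0,"dz":0,"spin":80},{"claw":60,"dx":0,"dy":0,"dz":0,"spin":80},{"claw":60,"dx":0,"dy":0,"dz":0,"spin":80},{"claw":60,"dx":0,"dy":0,"dz":0,"spin":80},{"claw":60,"dx":0,"dy":0,"dz":30,"spin":80},{"claw":60,"dx":0,"dy":0,"dz":60,"spin":80},{"claw":60,"dx":0,"dy":0,"dz":90,"spin":80},{"claw":60,"dx":0,"dy":0,"dz":110,"spin":80},{"claw":60,"dx":0,"dy":0,"dz":126,"spin":80},{"claw":60,"dx":0,"dy":0,"dz":136,"spin":80},{"claw":60,"dx":0,"dy":0,"dz":142,"spin":80},{"claw":60,"dx":0,"dy":0,"dz":142,"spin":80}]' 45
python3 -m jog '[{"claw":0,"dx":0,"dy":0,"dz":0,"spin":0},{"claw":0,"dx":0,"dy":0,"dz":0,"spin":0},{"claw":0,"dx":0,"dy":0,"dz":0,"spin":0},{"claw":0,"dx":0,"dy":0,"dz":0,"spin":0},{"claw":0,"dx":0,"dy":0,"dz":0,"spin":0},{"claw":0,"dx":0,"dy":0,"dz":0,"spin":0},{"claw":0,"dx":0,"dy":0,"dz":0,"spin":0},{"claw":0,"dx":0,"dy":0,"dz":0,"spin":0},{"claw":0,"dx":0,"dy":0,"dz":0,"spin":0},{"claw":0,"dx":0,"dy":0,"dz":0,"spin":0},{"claw":0,"dx":0,"dy":0,"dz":0,"spin":0},{"claw":0,"dx":0,"dy":0,"dz":0,"spin":0}]' 45
```

```text
time: 10.45
position: [0.6591, 0.1312, 0.0804]
tool_rot: [3.134, -0.214, -0.003]
ft_force: [-0.1, -0.6, 0.3]
grip_width: 0.687
grip_force: 0.0
time: 11.45
position: [0.6598, 0.1317, 0.0816]
tool_rot: [-3.134, 0.213, -0.001]
ft_force: [1.1, 0.7, 0.7]
grip_width: 0.144
grip_force: 45.0
```

Gripped with 12.5 mm opening at 45 N. Lifting and carrying to the trough.

```bash
python3 -m jog '[{"claw":0,"dx":0,"dy":0,"dz":-15,"spin":0},{"claw":0,"dx":0,"dy":0,"dz":-40,"spin":0},{"claw":0,"dx":0,"dy":0,"dz":-65,"spin":0},{"claw":0,"dx":0,"dy":0,"dz":-75,"spin":0},{"claw":0,"dx":0,"dy":0,"dz":-75,"spin":0}]' 50
python3 - <<'E'
from h import *
go(418,82,156,92.2); print(get_state()["joint_positions"].round(2))
E
```

```text
time: 11.87
position: [0.6615, 0.1318, 0.1603]
tool_rot: [-3.133, 0.214, -0.009]
ft_force: [0.3, -0.2, -2.5]
grip_width: 0.142
grip_force: 50.0
go dx -234.5 dy 82.4 dz 2.9 spin -100.0 | at [661.5 131.8 160.3] yaw -7.8
[ 0.21  0.46 -0.61  1.44  0.27  1.32 -2.12]
```

```bash
python3 -m jog '[{"claw":0,"dx":-16,"dy":5,"dz":0,"spin":-6},{"claw":0,"dx":-32,"dy":11,"dz":0,"spin":-12},{"claw":0,"dx":-48,"dy":16,"dz":0,"spin":-18},{"claw":0,"dx":-64,"dy":22,"dz":0,"spin":-24},{"claw":0,"dx":-80,"dy":27,"dz":0,"spin":-30},{"claw":0,"dx":-96,"dy":33,"dz":0,"spin":-36},{"claw":0,"dx":-112,"dy":38,"dz":0,"spin":-42},{"claw":0,"dx":-128,"dy":44,"dz":0,"spin":-49},{"claw":0,"dx":-144,"dy":50,"dz":0,"spin":-56},{"claw":0,"dx":-160,"dy":56,"dz":0,"spin":-63},{"claw":0,"dx":-176,"dy":62,"dz":0,"spin":-70},{"claw":0,"dx":-192,"dy":68,"dz":0,"spin":-77},{"claw":0,"dx":-208,"dy":74,"dz":0,"spin":-84},{"claw":0,"dx":-220,"dy":78,"dz":0,"spin":-91},{"claw":0,"dx":-228,"dy":80,"dz":0,"spin":-96},{"claw":0,"dx":-234,"dy":82,"dz":0,"spin":-100},{"claw":0,"dx":-234,"dy":82,"dz":0,"spin":-100},{"claw":0,"dx":-234,"dy":82,"dz":0,"spin":-100}]' 50
python3 - <<'E'
from h import *
go(418,82,-4,92.2); print(get_state()["joint_positions"].round(2))
im=get_image("side"); P=cloud(im);h=hsv(im);X,Y,Z=P[...,0],P[...,1],P[...,2]
m=(h[...,0]>5)&(h[...,0]<22)&(h[...,1]>100)&(Z>.1)&(Z<.25)&(X<.64)&(X>.3)
for c in comps(m,30): print("handle",P[c].mean(0),box(P[c]),P[c].min(0),P[c].max(0))
E
```

```text
time: 13.37
position: [0.4161, 0.0814, 0.1558]
tool_rot: [-2.181, -2.261, 0.002]
ft_force: [0.9, 0.4, -1.5]
grip_width: 0.143
grip_force: 50.0
go dx 0.6 dy 2.0 dz 159.8 spin -0.1 | at [416.1  81.4 155.8] yaw 92.1
[ 0.6  -0.14 -0.78  2.02 -0.1   1.22 -0.11]
handle [ 0.42116791 -0.01197111  0.18865038] (array([420.3,  -4.3]), array([24. , 90.2]), 1.1) [ 0.40857668 -0.04960035  0.17220375] [0.43322623 0.04079439 0.194545  ]
```

```bash
python3 -m jog '[{"claw":0,"dx":0,"dy":2,"dz":35,"spin":0},{"claw":0,"dx":0,"dy":2,"dz":70,"spin":0},{"claw":0,"dx":0,"dy":2,"dz":100,"spin":0},{"claw":0,"dx":0,"dy":2,"dz":125,"spin":0},{"claw":0,"dx":0,"dy":2,"dz":142,"spin":0},{"claw":0,"dx":0,"dy":2,"dz":152,"spin":0},{"claw":0,"dx":0,"dy":2,"dz":157,"spin":0},{"claw":0,"dx":0,"dy":2,"dz":157,"spin":0},{"claw":0,"dx":0,"dy":2,"dz":157,"spin":0}]' 50
```

```text
time: 14.17
position: [0.4196, 0.0821, 0.0001]
tool_rot: [2.178, 2.263, 0.001]
ft_force: [0.8, 0.4, -2.4]
grip_width: 0.145
grip_force: 50.0
```

```bash
python3 -m jog '[{"claw":0,"dx":0,"dy":-3,"dz":3,"spin":0},{"claw":0,"dx":0,"dy":-3,"dz":5,"spin":0},{"claw":0,"dx":0,"dy":-3,"dz":5,"spin":0},{"claw":40,"dx":0,"dy":-3,"dz":5,"spin":0},{"claw":40,"dx":0,"dy":-3,"dz":5,"spin":0},{"claw":40,"dx":0,"dy":-3,"dz":5,"spin":0},{"claw":40,"dx":0,"dy":-3,"dz":5,"spin":0},{"claw":40,"dx":0,"dy":-3,"dz":5,"spin":0},{"claw":40,"dx":0,"dy":-3,"dz":5,"spin":0},{"claw":40,"dx":0,"dy":-3,"dz":-20,"spin":0},{"claw":40,"dx":0,"dy":-3,"dz":-60,"spin":0},{"claw":40,"dx":0,"dy":-3,"dz":-100,"spin":0},{"claw":0,"dx":0,"dy":-3,"dz":-130,"spin":0},{"claw":0,"dx":0,"dy":-3,"dz":-150,"spin":0},{"claw":0,"dx":0,"dy":-3,"dz":-150,"spin":0},{"claw":0,"dx":0,"dy":-3,"dz":-150,"spin":0}]' 45
python3 - <<'E'
from h import *
go(640,133,150,92)
im=get_image("side"); save(im,"side6.png",(160,100,400,290),3)
P=cloud(im);h=hsv(im);X,Y,Z=P[...,0],P[...,1],P[...,2]
m=(h[...,0]>20)&(h[...,0]<32)&(h[...,1]>150)&(Z>.05)&(Z<.1)
for c in comps(m,10): 
  r=P[c];v,u=np.where(c);print("button",r.mean(0).round(4),r.min(0).round(3),r.max(0).round(3),len(r),ray(im,[u.mean(),v.mean()],.084))
g=(abs(X-.40)<.08)&(abs(Y-.065)<.16)&(Z>.012)
print("trough max z",np.percentile(Z[g],[50,95,100]) if g.any() else 0)
hm=(h[...,0]>5)&(h[...,0]<22)&(h[...,1]>100)&(abs(X-.4)<.1)&(abs(Y)<.2)
print(P[hm].min(0),P[hm].max(0))
E
```

```text
time: 15.5
position: [0.4166, 0.0817, 0.1504]
tool_rot: [2.177, 2.262, 0.002]
ft_force: [0.1, -0.8, -0.1]
grip_width: 0.241
grip_force: 0.0
go dx 42.7 dy 225.2 dz 1.0 spin 0.2 | at [416.6  81.7 150.4] yaw 92.2
button [0.6396 0.1279 0.0805] [0.626 0.116 0.068] [0.654 0.162 0.087] 96 [[0.63903266 0.12436428 0.084     ]]
trough max z [0.46675563 0.5902224  0.6117471 ]
[ 0.35302841 -0.05089506  0.01071197] [0.47837521 0.11229875 0.33828349]
```

View pics/side6.png

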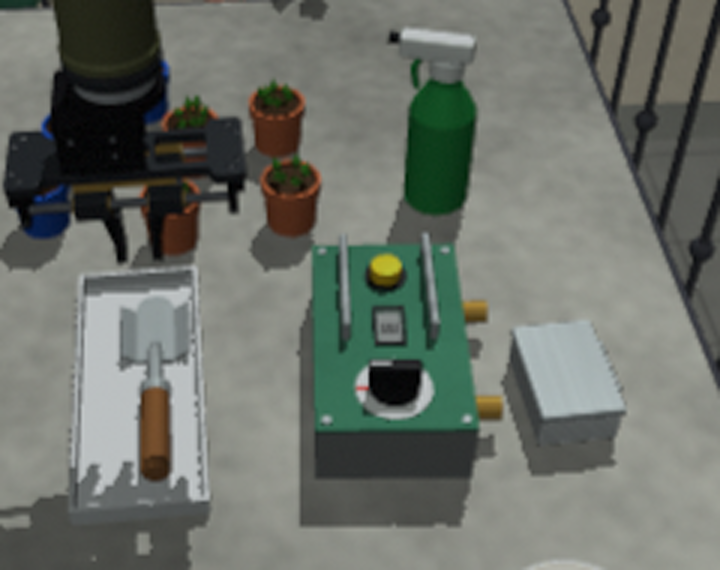

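The trowel lies in the trough at crop (155,390). The button at crop (386,270) is free. Button centre is about (640,131) with its top at 86 mm. Moving above it with closed fingers.

```bash
python3 -m jog '[{"claw":0,"dx":7,"dy":40,"dz":0,"spin":0},{"claw":0,"dx":14,"dy":80,"dz":0,"spin":0},{"claw":0,"dx":21,"dy":120,"dz":0,"spin":0},{"claw":0,"dx":29,"dy":160,"dz":0,"spin":0},{"claw":0,"dx":35,"dy":195,"dz":0,"spin":0},{"claw":0,"dx":39,"dy":215,"dz":10,"spin":0},{"claw":0,"dx":41,"dy":225,"dz":30,"spin":0},{"claw":0,"dx":41,"dy":225,"dz":45,"spin":0},{"claw":0,"dx":41,"dy":225,"dz":55,"spin":0},{"claw":0,"dx":41,"dy":225,"dz":60,"spin":0},{"claw":0,"dx":41,"dy":225,"dz":60,"spin":0},{"claw":0,"dx":41,"dy":225,"dz":60,"spin":0}]' 20
cat > w.py <<'E'
from h import *
go(640,131,90)
im=get_image("side");P=cloud(im);h=hsv(im);K=im["K"];T=im["T"]
c=T[:3,:3].T@(np.array([.636,.068,.07])-T[:3,3]);u,v=int(K[0,0]*c[0]/c[2]+K[0,2]),int(K[1,1]*c[1]/c[2]+K[1,2])
f=h[v-9:v+10,u-9:u+10]; red=((f[...,0]<8)|(f[...,0]>170))&(f[...,1]>110)&(f[...,2]>50)
print("win px",u,v,"red",red.sum(), "rows",np.where(red.any(1))[0]-9,"cols",np.where(red.any(0))[0]-9)
E
python3 w.py
```

```text
time: 16.55
position: [0.6384, 0.1312, 0.0898]
tool_rot: [2.178, 2.264, -0.001]
ft_force: [-0.4, 0.0, -0.0]
grip_width: 0.007
grip_force: 0.0
go dx -0.3 dy 1.6 dz -0.2 spin 0.0 | at [638.4 131.2  89.8] yaw 92.2
win px 288 207 red 0 rows [] cols []
```

```bash
python3 -m jog '[{"claw":0,"dx":0,"dy":1,"dz":8,"spin":0},{"claw":0,"dx":0,"dy":1,"dz":14,"spin":0},{"claw":0,"dx":0,"dy":1,"dz":18,"spin":0},{"claw":0,"dx":0,"dy":1,"dz":20,"spin":0},{"claw":0,"dx":0,"dy":1,"dz":20,"spin":0}]'
python3 -m jog '[{"claw":0,"dx":0,"dy":0,"dz":2,"spin":0},{"claw":0,"dx":0,"dy":0,"dz":4,"spin":0},{"claw":0,"dx":0,"dy":0,"dz":4,"spin":0}]'
```

```text
time: 17.02
position: [0.6402, 0.1312, 0.0696]
tool_rot: [2.178, 2.263, -0.0]
ft_force: [-0.2, -1.1, 3.5]
grip_width: 0.001
grip_force: 1.7
time: 17.27
position: [0.6402, 0.1311, 0.0653]
tool_rot: [2.178, 2.263, -0.0]
ft_force: [-0.7, -1.2, 3.2]
grip_width: 0.011
grip_force: 1.6
```

```bash
python3 -m jog '[{"claw":0,"dx":0,"dy":0,"dz":2,"spin":0},{"claw":0,"dx":0,"dy":0,"dz":3,"spin":0},{"claw":0,"dx":0,"dy":0,"dz":3,"spin":0}]'
python3 -m jog '[{"claw":0,"dx":0,"dy":0,"dz":1,"spin":0},{"claw":0,"dx":0,"dy":0,"dz":2,"spin":0},{"claw":0,"dx":0,"dy":0,"dz":2,"spin":0}]'
```

```text
time: 17.52
position: [0.6402, 0.1312, 0.0625]
tool_rot: [2.178, 2.263, -0.0]
ft_force: [0.1, -1.6, 4.1]
grip_width: 0.002
grip_force: 2.2
time: 17.77
position: [0.6402, 0.1312, 0.0616]
tool_rot: [2.178, 2.263, -0.0]
ft_force: [-1.3, -1.8, 8.3]
grip_width: 0.003
grip_force: 4.5
```

```bash
python3 -m jog '[{"claw":0,"dx":0,"dy":0,"dz":-8,"spin":0},{"claw":0,"dx":0,"dy":0,"dz":-16,"spin":0},{"claw":0,"dx":0,"dy":0,"dz":-22,"spin":0},{"claw":0,"dx":0,"dy":0,"dz":-22,"spin":0},{"claw":0,"dx":0,"dy":0,"dz":-22,"spin":0}]'
python3 w.py
python3 -m jog '[{"claw":0,"dx":0,"dy":0,"dz":7,"spin":0},{"claw":0,"dx":0,"dy":0,"dz":14,"spin":0},{"claw":0,"dx":0,"dy":0,"dz":19,"spin":0},{"claw":0,"dx":0,"dy":0,"dz":22,"spin":0},{"claw":0,"dx":0,"dy":0,"dz":22,"spin":0},{"claw":0,"dx":0,"dy":0,"dz":22,"spin":0}]'
python3 -m jog '[{"claw":0,"dx":0,"dy":0,"dz":-8,"spin":0},{"claw":0,"dx":0,"dy":0,"dz":-16,"spin":0},{"claw":0,"dx":0,"dy":0,"dz":-22,"spin":0},{"claw":0,"dx":0,"dy":0,"dz":-22,"spin":0},{"claw":0,"dx":0,"dy":0,"dz":-22,"spin":0}]'
python3 w.py
python3 -c "
from h import *
im=get_image('side');save(im,'win1.png',(262,180,314,232),10)"
```

```text
time: 18.18
position: [0.6397, 0.1321, 0.0825]
tool_rot: [-2.177, -2.264, -0.0]
ft_force: [-0.8, -0.5, 0.6]
grip_width: 0.001
grip_force: 0.0
go dx -1.1 dy 0.3 dz -7.5 spin 0.0 | at [639.7 132.1  82.5] yaw 92.2
win px 288 207 red 0 rows [] cols []
time: 18.73
position: [0.6403, 0.1319, 0.0616]
tool_rot: [2.177, 2.264, 0.001]
ft_force: [-1.4, 0.6, 10.7]
grip_width: 0.005
grip_force: 4.9
time: 19.15
position: [0.6397, 0.1312, 0.0823]
tool_rot: [-2.178, -2.264, 0.001]
ft_force: [0.1, -0.4, -0.4]
grip_width: 0.004
grip_force: 0.0
go dx -0.2 dy 0.3 dz -7.7 spin 0.0 | at [639.7 131.2  82.3] yaw 92.2
win px 288 207 red 0 rows [] cols []
```

View pics/win1.png

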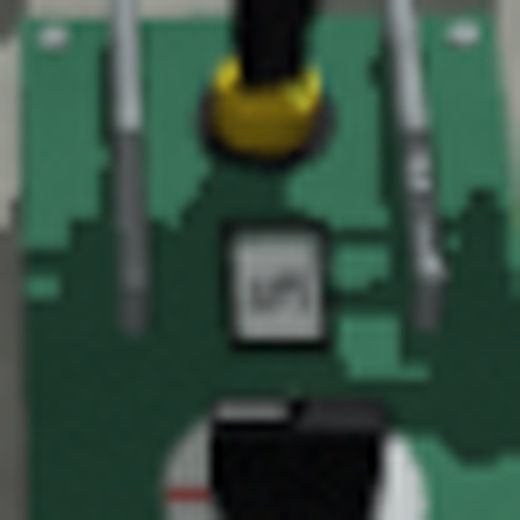

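The window at crop (280,290), full-image (290,209), is in clear view and still shows a white face with a black number after two presses. Continue.

```bash
sed -i 's/^print("win px".*/print("red",red.sum())/' w.py
python3 -m jog '[{"claw":0,"dx":0,"dy":0,"dz":7,"spin":0},{"claw":0,"dx":0,"dy":0,"dz":14,"spin":0},{"claw":0,"dx":0,"dy":0,"dz":19,"spin":0},{"claw":0,"dx":0,"dy":0,"dz":22,"spin":0},{"claw":0,"dx":0,"dy":0,"dz":22,"spin":0},{"claw":0,"dx":0,"dy":0,"dz":22,"spin":0},{"claw":0,"dx":0,"dy":0,"dz":14,"spin":0},{"claw":0,"dx":0,"dy":0,"dz":6,"spin":0},{"claw":0,"dx":0,"dy":0,"dz":0,"spin":0},{"claw":0,"dx":0,"dy":0,"dz":0,"spin":0},{"claw":0,"dx":0,"dy":0,"dz":0,"spin":0}]'
python3 w.py
```

```text
time: 20.17
position: [0.6397, 0.1314, 0.0823]
tool_rot: [-2.178, -2.264, 0.001]
ft_force: [-0.2, -0.5, -0.8]
grip_width: 0.008
grip_force: 0.0
go dx -0.4 dy 0.3 dz -7.7 spin 0.0 | at [639.7 131.4  82.3] yaw 92.2
red 0
```

```bash

python3 -m jog '[{"claw":0,"dx":0,"dy":0,"dz":7,"spin":0},{"claw":0,"dx":0,"dy":0,"dz":14,"spin":0},{"claw":0,"dx":0,"dy":0,"dz":19,"spin":0},{"claw":0,"dx":0,"dy":0,"dz":22,"spin":0},{"claw":0,"dx":0,"dy":0,"dz":22,"spin":0},{"claw":0,"dx":0,"dy":0,"dz":22,"spin":0},{"claw":0,"dx":0,"dy":0,"dz":14,"spin":0},{"claw":0,"dx":0,"dy":0,"dz":6,"spin":0},{"claw":0,"dx":0,"dy":0,"dz":0,"spin":0},{"claw":0,"dx":0,"dy":0,"dz":0,"spin":0},{"claw":0,"dx":0,"dy":0,"dz":0,"spin":0}]'
python3 w.py
```

```text
time: 21.13
position: [0.6396, 0.1313, 0.0823]
tool_rot: [-2.178, -2.264, 0.001]
ft_force: [-0.4, -0.2, -0.2]
grip_width: 0.006
grip_force: 0.0
go dx -0.3 dy 0.3 dz -7.7 spin 0.0 | at [639.6 131.3  82.3] yaw 92.2
red 41
```

```bash
python3 - <<'E'
from h import *
im=get_image("side");h=hsv(im)
f=h[200:220,280:300]
for r in f: print(''.join('R' if ((p[0]<10 or p[0]>168) and p[1]>90) else ('w' if p[1]<45 and p[2]>90 else ('g' if 60<p[0]<95 and p[1]>90 else '.')) for p in r))
im=get_image("top")
for r in pots(im): print("pot",*r)
go(558,296,180,0)
E
```

```text
gggggggggggggggggggg
gggggggggggggggggggg
ggggg.........gggggg
gggg...........ggggg
gggg...RRRRR...ggggg
gggg..RRRRRRR..ggggg
gggg..RRRRRRRw.ggggg
ggggg..RRRRRR..ggggg
ggggg..RRRR....ggggg
ggggg..RRRR....ggggg
ggggg..R.......ggggg
ggggg..RRRRRRR..gggg
ggggg..RRRRRRR.ggggg
ggggg..RRRRRRR.ggggg
ggggg.gg.gg.gggggggg
gggggggggggggggggggg
gggggggggggggggggggg
gggggggggggggggggggg
gggggggggggggggggggg
ggggggggggg.gggggggg
pot [557.1 295.9] 31.0 0.065 [176, 203] 165
pot [550.5 431.9] 32.4 0.065 [128, 210] 206
pot [451.5 400.4] 31.4 0.066 [142, 244] 182
pot [429.9 275.5] 31.1 0.065 [187, 247] 167
pot [0 0] 0 0.035 [291, 240] 33
go dx 167.8 dy -75.1 dz -98.3 spin 92.2 | at [639.4 131.2  81.7] yaw 92.2
```

The red 7 fills the window (rows 204-213, cols 286-293). Pots are at (557,296), (550,432), (451,400) and (430,275). Now the first pot.

```bash

python3 -m jog '[{"claw":0,"dx":0,"dy":0,"dz":-30,"spin":0},{"claw":82,"dx":0,"dy":0,"dz":-60,"spin":7},{"claw":82,"dx":15,"dy":-7,"dz":-70,"spin":14},{"claw":82,"dx":40,"dy":-18,"dz":-70,"spin":21},{"claw":82,"dx":65,"dy":-30,"dz":-70,"spin":28},{"claw":82,"dx":90,"dy":-41,"dz":-70,"spin":35},{"claw":82,"dx":115,"dy":-52,"dz":-70,"spin":42},{"claw":82,"dx":135,"dy":-61,"dz":-70,"spin":49},{"claw":82,"dx":155,"dy":-70,"dz":-70,"spin":56},{"claw":82,"dx":165,"dy":-74,"dz":-70,"spin":63},{"claw":82,"dx":168,"dy":-75,"dz":-70,"spin":70},{"claw":82,"dx":168,"dy":-75,"dz":-70,"spin":77},{"claw":82,"dx":168,"dy":-75,"dz":-70,"spin":84},{"claw":82,"dx":168,"dy":-75,"dz":-70,"spin":89},{"claw":82,"dx":168,"dy":-75,"dz":-70,"spin":92},{"claw":82,"dx":168,"dy":-75,"dz":-70,"spin":92},{"claw":82,"dx":168,"dy":-75,"dz":-70,"spin":92}]' 30
python3 - <<'E'
from h import *
go(557,296,22,0); print(get_state()["joint_positions"].round(2))
im=get_image("side")
for r in pots(im): print("pot",*r)
E
```

```text
time: 22.7
position: [0.5582, 0.2963, 0.152]
tool_rot: [3.141, 0.009, -0.001]
ft_force: [-0.0, 0.8, 0.3]
grip_width: 0.937
grip_force: 0.0
go dx -1.1 dy 0.3 dz 130.0 spin 0.3 | at [558.2 296.3 152. ] yaw 0.3
[-0.05  0.38 -0.61  1.56  0.22  1.28 -2.26]
pot [541.  380.6] 65.7 0.062 [250, 144] 190
pot [447.1 332.2] 92.4 0.063 [220, 162] 517
pot [558.3 293.1] 33.3 0.061 [256, 168] 272
pot [637.2  66.2] 18.9 0.074 [289, 208] 42
```

```bash

python3 -m jog '[{"claw":82,"dx":-1,"dy":0,"dz":30,"spin":0},{"claw":82,"dx":-1,"dy":0,"dz":60,"spin":0},{"claw":82,"dx":-1,"dy":0,"dz":90,"spin":0},{"claw":82,"dx":-1,"dy":0,"dz":110,"spin":0},{"claw":82,"dx":-1,"dy":0,"dz":124,"spin":0},{"claw":82,"dx":-1,"dy":0,"dz":130,"spin":0},{"claw":82,"dx":-1,"dy":0,"dz":130,"spin":0},{"claw":40,"dx":-1,"dy":0,"dz":130,"spin":0},{"claw":40,"dx":-1,"dy":0,"dz":130,"spin":0},{"claw":40,"dx":-1,"dy":0,"dz":130,"spin":0},{"claw":40,"dx":-1,"dy":0,"dz":130,"spin":0},{"claw":40,"dx":-1,"dy":0,"dz":130,"spin":0},{"claw":40,"dx":-1,"dy":0,"dz":130,"spin":0}]' 30
python3 -m jog '[{"claw":40,"dx":0,"dy":0,"dz":0,"spin":0},{"claw":40,"dx":0,"dy":0,"dz":-20,"spin":0},{"claw":40,"dx":0,"dy":0,"dz":-50,"spin":0},{"claw":40,"dx":0,"dy":0,"dz":-90,"spin":0},{"claw":40,"dx":0,"dy":0,"dz":-130,"spin":0},{"claw":40,"dx":0,"dy":0,"dz":-160,"spin":0},{"claw":40,"dx":0,"dy":0,"dz":-170,"spin":0},{"claw":40,"dx":0,"dy":0,"dz":-170,"spin":0}]' 30
python3 - <<'E'
from h import *
go(586,-252,190,0)
E
```

```text
time: 23.83
position: [0.5584, 0.2971, 0.0239]
tool_rot: [-3.141, -0.006, -0.003]
ft_force: [-0.0, -0.2, 5.2]
grip_width: 0.725
grip_force: 30.0
time: 24.5
position: [0.5588, 0.2973, 0.1951]
tool_rot: [-3.14, -0.006, -0.007]
ft_force: [0.7, -0.1, -3.3]
grip_width: 0.726
grip_force: 30.0
go dx 25.2 dy 549.4 dz 4.3 spin 0.2 | at [558.8 297.3 195.1] yaw 0.2
```

```bash

python3 -m jog '[{"claw":40,"dx":1,"dy":20,"dz":0,"spin":0},{"claw":40,"dx":2,"dy":55,"dz":0,"spin":0},{"claw":40,"dx":4,"dy":95,"dz":0,"spin":0},{"claw":40,"dx":6,"dy":135,"dz":0,"spin":0},{"claw":40,"dx":8,"dy":175,"dz":0,"spin":0},{"claw":40,"dx":10,"dy":215,"dz":0,"spin":0},{"claw":40,"dx":12,"dy":255,"dz":0,"spin":0},{"claw":40,"dx":14,"dy":295,"dz":0,"spin":0},{"claw":40,"dx":16,"dy":335,"dz":0,"spin":0},{"claw":40,"dx":18,"dy":375,"dz":0,"spin":0},{"claw":40,"dx":20,"dy":415,"dz":0,"spin":0},{"claw":40,"dx":22,"dy":450,"dz":0,"spin":0},{"claw":40,"dx":23,"dy":485,"dz":0,"spin":0},{"claw":40,"dx":24,"dy":515,"dz":0,"spin":0},{"claw":40,"dx":25,"dy":535,"dz":0,"spin":0},{"claw":40,"dx":25,"dy":545,"dz":0,"spin":0},{"claw":40,"dx":25,"dy":549,"dz":0,"spin":0},{"claw":40,"dx":25,"dy":549,"dz":0,"spin":0}]' 30
python3 - <<'E'
from h import *
go(586,-252,29,0);print(get_state()["joint_positions"].round(2))
E
```

```text
time: 26.0
position: [0.5836, -0.2521, 0.1903]
tool_rot: [-3.14, -0.005, 0.005]
ft_force: [0.0, 0.7, -2.3]
grip_width: 0.725
grip_force: 30.0
go dx 2.9 dy 0.3 dz 161.3 spin 0.2 | at [ 583.6 -252.1  190.3] yaw 0.2
[ 0.63  0.32 -0.33  1.5   0.1   1.34 -1.28]
```

```bash

python3 -m jog '[{"claw":40,"dx":2,"dy":0,"dz":35,"spin":0},{"claw":40,"dx":2,"dy":0,"dz":75,"spin":0},{"claw":40,"dx":2,"dy":0,"dz":110,"spin":0},{"claw":40,"dx":2,"dy":0,"dz":135,"spin":0},{"claw":40,"dx":2,"dy":0,"dz":150,"spin":0},{"claw":40,"dx":2,"dy":0,"dz":158,"spin":0},{"claw":40,"dx":2,"dy":0,"dz":162,"spin":0},{"claw":40,"dx":2,"dy":0,"dz":162,"spin":0},{"claw":80,"dx":2,"dy":0,"dz":162,"spin":0},{"claw":80,"dx":2,"dy":0,"dz":162,"spin":0},{"claw":80,"dx":2,"dy":0,"dz":162,"spin":0},{"claw":80,"dx":2,"dy":0,"dz":162,"spin":0},{"claw":80,"dx":2,"dy":0,"dz":162,"spin":0},{"claw":80,"dx":2,"dy":0,"dz":130,"spin":0},{"claw":80,"dx":2,"dy":0,"dz":90,"spin":0},{"claw":80,"dx":2,"dy":0,"dz":50,"spin":0},{"claw":80,"dx":2,"dy":0,"dz":20,"spin":0},{"claw":80,"dx":2,"dy":0,"dz":10,"spin":0},{"claw":80,"dx":2,"dy":0,"dz":10,"spin":0}]' 30
python3 - <<'E'
from h import *
im=get_image("top"); save(im,"top2.png",s=1.5)
for r in pots(im): print("pot",*r)
go(430,275.5,160,0)
E
```

```text
time: 27.58
position: [0.5888, -0.2532, 0.187]
tool_rot: [3.138, 0.006, 0.011]
ft_force: [0.4, -0.3, 0.1]
grip_width: 0.922
grip_force: 0.0
pot [636.9  76.2] 10.5 0.074 [250, 165] 35
pot [ 585.9 -250.8] 31.4 0.067 [366, 177] 147
pot [549.9 432.3] 32.3 0.065 [128, 210] 206
pot [452.7 400.2] 32.3 0.063 [142, 244] 187
pot [430.2 275.9] 31.3 0.066 [186, 247] 158
pot [0 0] 0 0.036 [279, 242] 30
go dx -155.5 dy -528.8 dz 22.7 spin 0.2 | at [ 587.3 -252.7  183.9] yaw 0.2
```

View pics/top2.png

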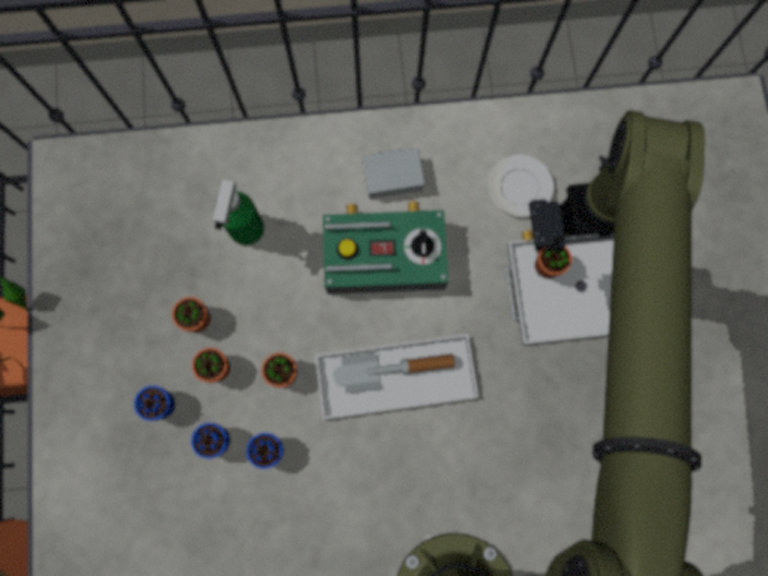

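The picture shows a pot in the tray at (555,262), the red 7 in the window at (382,247), and the trowel in the trough. Next is the pot at (430,275).

```bash

python3 -m jog '[{"claw":82,"dx":-6,"dy":-20,"dz":0,"spin":0},{"claw":82,"dx":-16,"dy":-55,"dz":0,"spin":0},{"claw":82,"dx":-28,"dy":-95,"dz":0,"spin":0},{"claw":82,"dx":-40,"dy":-135,"dz":0,"spin":0},{"claw":82,"dx":-51,"dy":-174,"dz":0,"spin":0},{"claw":82,"dx":-62,"dy":-212,"dz":0,"spin":0},{"claw":82,"dx":-74,"dy":-250,"dz":0,"spin":0},{"claw":82,"dx":-85,"dy":-288,"dz":0,"spin":0},{"claw":82,"dx":-96,"dy":-326,"dz":0,"spin":0},{"claw":82,"dx":-107,"dy":-364,"dz":0,"spin":0},{"claw":82,"dx":-118,"dy":-402,"dz":0,"spin":0},{"claw":82,"dx":-129,"dy":-440,"dz":0,"spin":0},{"claw":82,"dx":-140,"dy":-475,"dz":0,"spin":0},{"claw":82,"dx":-148,"dy":-503,"dz":0,"spin":0},{"claw":82,"dx":-153,"dy":-520,"dz":0,"spin":0},{"claw":82,"dx":-155,"dy":-527,"dz":0,"spin":0},{"claw":82,"dx":-156,"dy":-529,"dz":0,"spin":0},{"claw":82,"dx":-156,"dy":-529,"dz":0,"spin":0},{"claw":82,"dx":-156,"dy":-529,"dz":0,"spin":0}]' 30
python3 - <<'E'
from h import *
im=get_image("side");h=hsv(im)
go(430,275.5,22,0);print(get_state()["joint_positions"].round(2))
for r in pots(im): print("pot",*r)
E
```

```text
time: 29.22
position: [0.4291, 0.274, 0.1816]
tool_rot: [3.14, 0.002, -0.002]
ft_force: [0.2, 0.1, -0.6]
grip_width: 0.943
grip_force: 0.0
go dx 0.9 dy -1.8 dz 159.8 spin 0.0 | at [429.3 273.9 181.8] yaw 0.0
[ 0.11  0.09 -0.77  1.81  0.06  1.27 -2.24]
pot [550.  426.7] 33.4 0.062 [251, 142] 239
pot [442.2 332.6] 92.9 0.062 [220, 162] 505
pot [636.   65.1] 17.5 0.072 [289, 208] 42
pot [ 586.9 -252.7] 33.2 0.066 [282, 326] 384
```

```bash

python3 -m jog '[{"claw":82,"dx":1,"dy":-2,"dz":35,"spin":0},{"claw":82,"dx":1,"dy":-2,"dz":75,"spin":0},{"claw":82,"dx":1,"dy":-2,"dz":110,"spin":0},{"claw":82,"dx":1,"dy":-2,"dz":138,"spin":0},{"claw":82,"dx":1,"dy":-2,"dz":153,"spin":0},{"claw":82,"dx":1,"dy":-2,"dz":160,"spin":0},{"claw":82,"dx":1,"dy":-2,"dz":160,"spin":0},{"claw":40,"dx":1,"dy":-2,"dz":160,"spin":0},{"claw":40,"dx":1,"dy":-2,"dz":160,"spin":0},{"claw":40,"dx":1,"dy":-2,"dz":160,"spin":0},{"claw":40,"dx":1,"dy":-2,"dz":160,"spin":0},{"claw":40,"dx":1,"dy":-2,"dz":160,"spin":0},{"claw":40,"dx":1,"dy":-2,"dz":160,"spin":0}]' 30
python3 -m jog '[{"claw":40,"dx":0,"dy":0,"dz":0,"spin":0},{"claw":40,"dx":0,"dy":0,"dz":-20,"spin":0},{"claw":40,"dx":0,"dy":0,"dz":-50,"spin":0},{"claw":40,"dx":0,"dy":0,"dz":-90,"spin":0},{"claw":40,"dx":0,"dy":0,"dz":-130,"spin":0},{"claw":40,"dx":0,"dy":0,"dz":-160,"spin":0},{"claw":40,"dx":0,"dy":0,"dz":-170,"spin":0},{"claw":40,"dx":0,"dy":0,"dz":-170,"spin":0}]' 30
python3 - <<'E'
from h import *
go(586,-372,190,0)
E
```

```text
time: 30.35
position: [0.4307, 0.278, 0.0238]
tool_rot: [3.141, 0.005, 0.003]
ft_force: [-0.2, -2.0, 6.3]
grip_width: 0.724
grip_force: 30.0
time: 31.02
position: [0.4311, 0.2791, 0.1952]
tool_rot: [-3.14, -0.006, -0.009]
ft_force: [-0.2, 0.4, -1.8]
grip_width: 0.727
grip_force: 30.0
go dx 152.5 dy 651.7 dz 4.9 spin 0.2 | at [431.1 279.1 195.2] yaw 0.2
```

```bash

python3 -m jog '[{"claw":40,"dx":5,"dy":20,"dz":0,"spin":0},{"claw":40,"dx":13,"dy":55,"dz":0,"spin":0},{"claw":40,"dx":22,"dy":94,"dz":0,"spin":0},{"claw":40,"dx":31,"dy":133,"dz":0,"spin":0},{"claw":40,"dx":40,"dy":172,"dz":0,"spin":0},{"claw":40,"dx":49,"dy":211,"dz":0,"spin":0},{"claw":40,"dx":58,"dy":250,"dz":0,"spin":0},{"claw":40,"dx":67,"dy":289,"dz":0,"spin":0},{"claw":40,"dx":76,"dy":328,"dz":0,"spin":0},{"claw":40,"dx":85,"dy":367,"dz":0,"spin":0},{"claw":40,"dx":94,"dy":406,"dz":0,"spin":0},{"claw":40,"dx":103,"dy":445,"dz":0,"spin":0},{"claw":40,"dx":112,"dy":484,"dz":0,"spin":0},{"claw":40,"dx":121,"dy":523,"dz":0,"spin":0},{"claw":40,"dx":130,"dy":562,"dz":0,"spin":0},{"claw":40,"dx":139,"dy":600,"dz":0,"spin":0},{"claw":40,"dx":147,"dy":630,"dz":0,"spin":0},{"claw":40,"dx":151,"dy":646,"dz":0,"spin":0},{"claw":40,"dx":153,"dy":652,"dz":0,"spin":0},{"claw":40,"dx":153,"dy":652,"dz":0,"spin":0}]' 30
python3 - <<'E'
from h import *
go(586,-372,28,0)
E
```

```text
time: 32.68
position: [0.5836, -0.3742, 0.1888]
tool_rot: [-3.139, -0.002, 0.007]
ft_force: [0.0, 0.5, -1.3]
grip_width: 0.728
grip_force: 30.0
go dx 3.1 dy -1.9 dz 160.7 spin 0.1 | at [ 583.6 -374.2  188.8] yaw 0.1
```

```bash

python3 -m jog '[{"claw":40,"dx":2,"dy":0,"dz":35,"spin":0},{"claw":40,"dx":2,"dy":0,"dz":75,"spin":0},{"claw":40,"dx":2,"dy":0,"dz":110,"spin":0},{"claw":40,"dx":2,"dy":0,"dz":135,"spin":0},{"claw":40,"dx":2,"dy":0,"dz":150,"spin":0},{"claw":40,"dx":2,"dy":0,"dz":158,"spin":0},{"claw":40,"dx":2,"dy":0,"dz":162,"spin":0},{"claw":40,"dx":2,"dy":0,"dz":162,"spin":0},{"claw":80,"dx":2,"dy":0,"dz":162,"spin":0},{"claw":80,"dx":2,"dy":0,"dz":162,"spin":0},{"claw":80,"dx":2,"dy":0,"dz":162,"spin":0},{"claw":80,"dx":2,"dy":0,"dz":162,"spin":0},{"claw":80,"dx":2,"dy":0,"dz":162,"spin":0},{"claw":80,"dx":2,"dy":0,"dz":130,"spin":0},{"claw":80,"dx":2,"dy":0,"dz":90,"spin":0},{"claw":80,"dx":2,"dy":0,"dz":50,"spin":0},{"claw":80,"dx":2,"dy":0,"dz":20,"spin":0},{"claw":80,"dx":2,"dy":0,"dz":10,"spin":0},{"claw":80,"dx":2,"dy":0,"dz":10,"spin":0}]' 30
python3 - <<'E'
from h import *
im=get_image("top")
for r in pots(im): print("pot",*r)
im=get_image("side")
for r in pots(im): print("spot",*r)
go(452,400.3,180,0)
E
```

```text
time: 34.27
position: [0.5892, -0.3746, 0.1875]
tool_rot: [3.137, 0.006, 0.011]
ft_force: [0.3, 0.1, 0.7]
grip_width: 0.917
grip_force: 0.0
pot [ 586.6 -370.1] 31.4 0.069 [407, 173] 167
pot [634.8  67.9] 18.8 0.076 [254, 165] 56
pot [ 587.2 -250.7] 31.9 0.068 [366, 175] 159
pot [549.2 433. ] 31.7 0.066 [128, 210] 191
pot [451.  401.4] 31.8 0.066 [141, 244] 176
pot [0 0] 0 0.036 [286, 241] 67
spot [ 568.4 -253.6] 25.6 0.065 [272, 325] 96
spot [ 600.9 -281.2] 6.5 0.061 [290, 334] 36
spot [ 561.1 -372.4] 17.0 0.065 [275, 375] 48
go dx -131.8 dy -774.1 dz 2.1 spin 0.2 | at [ 586.7 -373.3  181.8] yaw 0.2
```

```bash

python3 -m jog '[{"claw":82,"dx":-3,"dy":-20,"dz":0,"spin":0},{"claw":82,"dx":-9,"dy":-55,"dz":0,"spin":0},{"claw":82,"dx":-16,"dy":-95,"dz":0,"spin":0},{"claw":82,"dx":-23,"dy":-135,"dz":0,"spin":0},{"claw":82,"dx":-30,"dy":-175,"dz":0,"spin":0},{"claw":82,"dx":-37,"dy":-215,"dz":0,"spin":0},{"claw":82,"dx":-44,"dy":-255,"dz":0,"spin":0},{"claw":82,"dx":-51,"dy":-295,"dz":0,"spin":0},{"claw":82,"dx":-57,"dy":-335,"dz":0,"spin":0},{"claw":82,"dx":-64,"dy":-375,"dz":0,"spin":0},{"claw":82,"dx":-71,"dy":-415,"dz":0,"spin":-2},{"claw":82,"dx":-78,"dy":-455,"dz":0,"spin":-4},{"claw":82,"dx":-85,"dy":-495,"dz":0,"spin":-6},{"claw":82,"dx":-92,"dy":-535,"dz":0,"spin":-8},{"claw":82,"dx":-98,"dy":-575,"dz":0,"spin":-10},{"claw":82,"dx":-105,"dy":-615,"dz":0,"spin":-10},{"claw":82,"dx":-112,"dy":-650,"dz":0,"spin":-10},{"claw":82,"dx":-118,"dy":-680,"dz":0,"spin":-10},{"claw":82,"dx":-123,"dy":-710,"dz":0,"spin":-10},{"claw":82,"dx":-127,"dy":-735,"dz":0,"spin":-10}]' 30
python3 - <<'E'
from h import *
go(451.5,401,180,10);print(get_state()["joint_positions"].round(2))
E
```

```text
time: 36.03
position: [0.4549, 0.3626, 0.1798]
tool_rot: [3.128, 0.283, -0.007]
ft_force: [0.3, -0.1, 0.6]
grip_width: 0.942
grip_force: 0.0
go dx 3.5 dy -38.4 dz -0.3 spin 0.3 | at [454.9 362.6 179.8] yaw 10.3
[-0.07  0.28 -0.76  1.64  0.19  1.3  -2.26]
```

```bash

python3 -m jog '[{"claw":82,"dx":2,"dy":-20,"dz":0,"spin":0},{"claw":82,"dx":3,"dy":-33,"dz":0,"spin":0},{"claw":82,"dx":4,"dy":-38,"dz":0,"spin":0},{"claw":82,"dx":4,"dy":-38,"dz":0,"spin":0},{"claw":82,"dx":4,"dy":-38,"dz":0,"spin":0}]' 30
python3 - <<'E'
from h import *
im=get_image("side");h=hsv(im)
go(451.5,401,22,10)
for r in pots(im): print("spot",*r)
E
```

```text
time: 36.45
position: [0.4542, 0.3979, 0.1809]
tool_rot: [3.127, 0.279, -0.004]
ft_force: [0.3, 0.2, -0.6]
grip_width: 0.94
grip_force: 0.0
go dx -2.3 dy -4.3 dz 159.3 spin 0.1 | at [454.7 397.5 181.3] yaw 10.1
spot [551.3 428.8] 32.3 0.06 [251, 142] 236
spot [450.6 397.1] 34.2 0.061 [223, 149] 244
spot [636.1  64.5] 18.2 0.072 [289, 208] 40
spot [ 588.1 -253.3] 33.1 0.067 [282, 326] 382
spot [ 587.  -373.2] 31.6 0.067 [288, 369] 179
```

```bash

python3 -m jog '[{"claw":82,"dx":-2,"dy":-3,"dz":35,"spin":0},{"claw":82,"dx":-2,"dy":-3,"dz":75,"spin":0},{"claw":82,"dx":-2,"dy":-3,"dz":110,"spin":0},{"claw":82,"dx":-2,"dy":-3,"dz":138,"spin":0},{"claw":82,"dx":-2,"dy":-3,"dz":153,"spin":0},{"claw":82,"dx":-2,"dy":-3,"dz":160,"spin":0},{"claw":82,"dx":-2,"dy":-3,"dz":160,"spin":0},{"claw":40,"dx":-2,"dy":-3,"dz":160,"spin":0},{"claw":40,"dx":-2,"dy":-3,"dz":160,"spin":0},{"claw":40,"dx":-2,"dy":-3,"dz":160,"spin":0},{"claw":40,"dx":-2,"dy":-3,"dz":160,"spin":0},{"claw":40,"dx":-2,"dy":-3,"dz":160,"spin":0},{"claw":40,"dx":-2,"dy":-3,"dz":160,"spin":0}]' 30
python3 -m jog '[{"claw":40,"dx":0,"dy":0,"dz":0,"spin":0},{"claw":40,"dx":0,"dy":0,"dz":-20,"spin":0},{"claw":40,"dx":0,"dy":0,"dz":-50,"spin":0},{"claw":40,"dx":0,"dy":0,"dz":-90,"spin":0},{"claw":40,"dx":0,"dy":0,"dz":-130,"spin":0},{"claw":40,"dx":0,"dy":0,"dz":-160,"spin":0},{"claw":40,"dx":0,"dy":0,"dz":-170,"spin":0},{"claw":40,"dx":0,"dy":0,"dz":-170,"spin":0}]' 30
python3 - <<'E'
from h import *
go(496,-252,190,0)
E
```

```text
time: 37.58
position: [0.4529, 0.4025, 0.0241]
tool_rot: [-3.128, -0.279, -0.004]
ft_force: [-0.3, -1.3, 6.2]
grip_width: 0.726
grip_force: 30.0
time: 38.25
position: [0.453, 0.4031, 0.1953]
tool_rot: [-3.127, -0.279, -0.007]
ft_force: [0.3, 0.5, -1.5]
grip_width: 0.728
grip_force: 30.0
go dx -73.9 dy 652.4 dz 3.6 spin 10.2 | at [453.  403.1 195.3] yaw 10.2
```

```bash

python3 -m jog '[{"claw":40,"dx":-2,"dy":20,"dz":0,"spin":0},{"claw":40,"dx":-6,"dy":55,"dz":0,"spin":1},{"claw":40,"dx":-11,"dy":94,"dz":0,"spin":2},{"claw":40,"dx":-15,"dy":133,"dz":0,"spin":3},{"claw":40,"dx":-20,"dy":172,"dz":0,"spin":4},{"claw":40,"dx":-24,"dy":211,"dz":0,"spin":5},{"claw":40,"dx":-28,"dy":250,"dz":0,"spin":6},{"claw":40,"dx":-33,"dy":289,"dz":0,"spin":7},{"claw":40,"dx":-37,"dy":328,"dz":0,"spin":8},{"claw":40,"dx":-42,"dy":367,"dz":0,"spin":9},{"claw":40,"dx":-46,"dy":406,"dz":0,"spin":10},{"claw":40,"dx":-50,"dy":445,"dz":0,"spin":10},{"claw":40,"dx":-55,"dy":484,"dz":0,"spin":10},{"claw":40,"dx":-59,"dy":523,"dz":0,"spin":10},{"claw":40,"dx":-64,"dy":562,"dz":0,"spin":10},{"claw":40,"dx":-68,"dy":600,"dz":0,"spin":10},{"claw":40,"dx":-71,"dy":630,"dz":0,"spin":10},{"claw":40,"dx":-73,"dy":646,"dz":0,"spin":10},{"claw":40,"dx":-74,"dy":652,"dz":0,"spin":10},{"claw":40,"dx":-74,"dy":652,"dz":0,"spin":10}]' 30
python3 - <<'E'
from h import *
go(496,-252,28,0)
E
```

```text
time: 39.92
position: [0.4936, -0.2533, 0.1904]
tool_rot: [-3.14, -0.003, 0.005]
ft_force: [-0.1, 0.9, -2.3]
grip_width: 0.729
grip_force: 30.0
go dx 2.9 dy -1.0 dz 162.4 spin 0.1 | at [ 493.6 -253.3  190.4] yaw 0.1
```

```bash

python3 -m jog '[{"claw":40,"dx":2,"dy":0,"dz":35,"spin":0},{"claw":40,"dx":2,"dy":0,"dz":75,"spin":0},{"claw":40,"dx":2,"dy":0,"dz":110,"spin":0},{"claw":40,"dx":2,"dy":0,"dz":135,"spin":0},{"claw":40,"dx":2,"dy":0,"dz":150,"spin":0},{"claw":40,"dx":2,"dy":0,"dz":158,"spin":0},{"claw":40,"dx":2,"dy":0,"dz":162,"spin":0},{"claw":40,"dx":2,"dy":0,"dz":162,"spin":0},{"claw":80,"dx":2,"dy":0,"dz":162,"spin":0},{"claw":80,"dx":2,"dy":0,"dz":162,"spin":0},{"claw":80,"dx":2,"dy":0,"dz":162,"spin":0},{"claw":80,"dx":2,"dy":0,"dz":162,"spin":0},{"claw":80,"dx":2,"dy":0,"dz":162,"spin":0},{"claw":80,"dx":2,"dy":0,"dz":130,"spin":0},{"claw":80,"dx":2,"dy":0,"dz":90,"spin":0},{"claw":80,"dx":2,"dy":0,"dz":50,"spin":0},{"claw":80,"dx":2,"dy":0,"dz":20,"spin":0},{"claw":80,"dx":2,"dy":0,"dz":10,"spin":0},{"claw":80,"dx":2,"dy":0,"dz":10,"spin":0}]' 30
python3 - <<'E'
from h import *
im=get_image("top")
for r in pots(im): print("pot",*r)
go(549.5,432.5,180,10)
E
```

```text
time: 41.5
position: [0.4989, -0.254, 0.1865]
tool_rot: [3.138, 0.006, 0.01]
ft_force: [-0.6, 0.8, -0.8]
grip_width: 0.918
grip_force: 0.0
pot [637.9  67.6] 18.7 0.076 [254, 165] 59
pot [ 593.5 -252.9] 29.8 0.068 [369, 166] 48
pot [549.2 432.4] 31.9 0.064 [127, 210] 196
pot [ 493.1 -252.3] 31.7 0.07 [372, 210] 114
pot [0 0] 0 0.035 [285, 241] 54
go dx 54.5 dy -685.7 dz 2.8 spin -9.8 | at [ 497.5 -253.4  183.7] yaw 0.2
```

```bash

python3 -m jog '[{"claw":82,"dx":2,"dy":-25,"dz":0,"spin":0},{"claw":82,"dx":5,"dy":-65,"dz":0,"spin":0},{"claw":82,"dx":8,"dy":-105,"dz":0,"spin":0},{"claw":82,"dx":11,"dy":-146,"dz":0,"spin":-1},{"claw":82,"dx":15,"dy":-187,"dz":0,"spin":-2},{"claw":82,"dx":18,"dy":-228,"dz":0,"spin":-3},{"claw":82,"dx":21,"dy":-269,"dz":0,"spin":-4},{"claw":82,"dx":25,"dy":-310,"dz":0,"spin":-5},{"claw":82,"dx":28,"dy":-351,"dz":0,"spin":-6},{"claw":82,"dx":31,"dy":-392,"dz":0,"spin":-7},{"claw":82,"dx":34,"dy":-433,"dz":0,"spin":-8},{"claw":82,"dx":38,"dy":-474,"dz":0,"spin":-9},{"claw":82,"dx":41,"dy":-515,"dz":0,"spin":-10},{"claw":82,"dx":44,"dy":-555,"dz":0,"spin":-10},{"claw":82,"dx":47,"dy":-593,"dz":0,"spin":-10},{"claw":82,"dx":50,"dy":-627,"dz":0,"spin":-10},{"claw":82,"dx":52,"dy":-655,"dz":0,"spin":-10},{"claw":82,"dx":54,"dy":-675,"dz":0,"spin":-10},{"claw":82,"dx":54,"dy":-684,"dz":0,"spin":-10},{"claw":82,"dx":54,"dy":-686,"dz":0,"spin":-10}]' 30
python3 -m jog '[{"claw":82,"dx":0,"dy":0,"dz":0,"spin":0},{"claw":82,"dx":0,"dy":0,"dz":0,"spin":0}]'
python3 - <<'E'
from h import *
im=get_image("side");h=hsv(im)
go(549.5,432.5,22,10);print(get_state()["joint_positions"].round(2))
for r in pots(im): print("spot",*r)
E
```

```text
time: 43.22
position: [0.546, 0.4349, 0.1794]
tool_rot: [3.128, 0.285, -0.007]
ft_force: [0.6, -1.0, -0.2]
grip_width: 0.943
grip_force: 0.0
time: 43.38
position: [0.5486, 0.4312, 0.1815]
tool_rot: [3.127, 0.277, -0.001]
ft_force: [-0.3, -0.1, -0.4]
grip_width: 0.944
grip_force: 0.0
go dx 0.8 dy -1.7 dz 159.9 spin 0.1 | at [549. 431. 182.] yaw 10.1
[-0.25  0.52 -0.65  1.33  0.31  1.4  -2.29]
spot [550.8 428. ] 32.3 0.063 [251, 142] 233
spot [637.6  64.9] 17.4 0.072 [289, 208] 39
spot [ 588.3 -253.2] 32.7 0.065 [282, 326] 379
spot [ 497.2 -254.3] 32.4 0.067 [241, 330] 383
spot [ 587.3 -373.7] 31.5 0.066 [288, 370] 187
```

```bash

python3 -m jog '[{"claw":82,"dx":1,"dy":-1,"dz":35,"spin":0},{"claw":82,"dx":1,"dy":-1,"dz":75,"spin":0},{"claw":82,"dx":1,"dy":-1,"dz":110,"spin":0},{"claw":82,"dx":1,"dy":-1,"dz":138,"spin":0},{"claw":82,"dx":1,"dy":-1,"dz":153,"spin":0},{"claw":82,"dx":1,"dy":-1,"dz":160,"spin":0},{"claw":82,"dx":1,"dy":-1,"dz":160,"spin":0},{"claw":40,"dx":1,"dy":-1,"dz":160,"spin":0},{"claw":40,"dx":1,"dy":-1,"dz":160,"spin":0},{"claw":40,"dx":1,"dy":-1,"dz":160,"spin":0},{"claw":40,"dx":1,"dy":-1,"dz":160,"spin":0},{"claw":40,"dx":1,"dy":-1,"dz":160,"spin":0},{"claw":40,"dx":1,"dy":-1,"dz":160,"spin":0}]' 30
python3 -m jog '[{"claw":40,"dx":0,"dy":0,"dz":0,"spin":0},{"claw":40,"dx":0,"dy":0,"dz":-20,"spin":0},{"claw":40,"dx":0,"dy":0,"dz":-50,"spin":0},{"claw":40,"dx":0,"dy":0,"dz":-90,"spin":0},{"claw":40,"dx":0,"dy":0,"dz":-130,"spin":0},{"claw":40,"dx":0,"dy":0,"dz":-160,"spin":0},{"claw":40,"dx":0,"dy":0,"dz":-170,"spin":0},{"claw":40,"dx":0,"dy":0,"dz":-170,"spin":0}]' 30
python3 - <<'E'
from h import *
go(496,-372,190,0)
E
```

```text
time: 44.52
position: [0.55, 0.435, 0.0244]
tool_rot: [-3.128, -0.279, -0.004]
ft_force: [-0.1, -0.4, 5.6]
grip_width: 0.724
grip_force: 30.0
time: 45.18
position: [0.55, 0.4358, 0.1958]
tool_rot: [-3.126, -0.28, -0.007]
ft_force: [0.1, 0.5, -2.4]
grip_width: 0.727
grip_force: 30.0
go dx -196.5 dy 785.4 dz 2.8 spin 10.2 | at [550.  435.8 195.8] yaw 10.2
```

```bash

python3 -m jog '[{"claw":40,"dx":-5,"dy":20,"dz":0,"spin":0},{"claw":40,"dx":-14,"dy":55,"dz":0,"spin":1},{"claw":40,"dx":-24,"dy":94,"dz":0,"spin":2},{"claw":40,"dx":-33,"dy":133,"dz":0,"spin":3},{"claw":40,"dx":-43,"dy":172,"dz":0,"spin":4},{"claw":40,"dx":-53,"dy":211,"dz":0,"spin":5},{"claw":40,"dx":-63,"dy":250,"dz":0,"spin":6},{"claw":40,"dx":-72,"dy":289,"dz":0,"spin":7},{"claw":40,"dx":-82,"dy":328,"dz":0,"spin":8},{"claw":40,"dx":-92,"dy":367,"dz":0,"spin":9},{"claw":40,"dx":-102,"dy":406,"dz":0,"spin":10},{"claw":40,"dx":-111,"dy":445,"dz":0,"spin":10},{"claw":40,"dx":-121,"dy":484,"dz":0,"spin":10},{"claw":40,"dx":-131,"dy":523,"dz":0,"spin":10},{"claw":40,"dx":-141,"dy":562,"dz":0,"spin":10},{"claw":40,"dx":-150,"dy":600,"dz":0,"spin":10},{"claw":40,"dx":-159,"dy":635,"dz":0,"spin":10},{"claw":40,"dx":-166,"dy":665,"dz":0,"spin":10},{"claw":40,"dx":-171,"dy":685,"dz":0,"spin":10},{"claw":40,"dx":-172,"dy":688,"dz":0,"spin":10}]' 30
python3 - <<'E'
from h import *
go(496,-372,190,0)
E
```

```text
time: 46.85
position: [0.4981, -0.2789, 0.1887]
tool_rot: [3.141, -0.007, -0.009]
ft_force: [-1.9, -0.9, -2.2]
grip_width: 0.729
grip_force: 30.0
go dx -1.7 dy 93.1 dz -1.2 spin -0.3 | at [ 498.1 -278.9  188.7] yaw -0.3
```

```bash

python3 -m jog '[{"claw":40,"dx":0,"dy":25,"dz":0,"spin":0},{"claw":40,"dx":0,"dy":55,"dz":0,"spin":0},{"claw":40,"dx":0,"dy":80,"dz":0,"spin":0},{"claw":40,"dx":0,"dy":92,"dz":0,"spin":0},{"claw":40,"dx":0,"dy":96,"dz":0,"spin":0},{"claw":40,"dx":0,"dy":96,"dz":0,"spin":0},{"claw":40,"dx":0,"dy":96,"dz":0,"spin":0}]' 30
python3 - <<'E'
from h import *
go(496,-372,28,0)
E
```

```text
time: 47.43
position: [0.5025, -0.3668, 0.1916]
tool_rot: [-3.139, -0.009, 0.001]
ft_force: [0.0, -0.1, -2.3]
grip_width: 0.727
grip_force: 30.0
go dx -6.4 dy 5.6 dz 163.6 spin 0.3 | at [ 502.5 -366.8  191.6] yaw 0.3
```

```bash

python3 -m jog '[{"claw":40,"dx":-6,"dy":6,"dz":35,"spin":0},{"claw":40,"dx":-6,"dy":6,"dz":75,"spin":0},{"claw":40,"dx":-6,"dy":6,"dz":110,"spin":0},{"claw":40,"dx":-6,"dy":6,"dz":135,"spin":0},{"claw":40,"dx":-6,"dy":6,"dz":150,"spin":0},{"claw":40,"dx":-6,"dy":6,"dz":158,"spin":0},{"claw":40,"dx":-6,"dy":6,"dz":162,"spin":0},{"claw":40,"dx":-6,"dy":6,"dz":163,"spin":0},{"claw":80,"dx":-6,"dy":6,"dz":163,"spin":0},{"claw":80,"dx":-6,"dy":6,"dz":163,"spin":0},{"claw":80,"dx":-6,"dy":6,"dz":163,"spin":0},{"claw":80,"dx":-6,"dy":6,"dz":163,"spin":0},{"claw":80,"dx":-6,"dy":6,"dz":163,"spin":0},{"claw":80,"dx":-6,"dy":6,"dz":130,"spin":0},{"claw":80,"dx":-6,"dy":6,"dz":90,"spin":0},{"claw":80,"dx":-6,"dy":6,"dz":50,"spin":0},{"claw":80,"dx":-6,"dy":6,"dz":20,"spin":0},{"claw":80,"dx":-6,"dy":6,"dz":10,"spin":0},{"claw":80,"dx":-6,"dy":6,"dz":10,"spin":0}]' 30
python3 - <<'E'
from h import *
go(631.5,-7,160,86)
im=get_image("top"); save(im,"top3.png",s=1.5);h=hsv(im);P=cloud(im)
X,Y,Z=P[...,0],P[...,1],P[...,2]
m=(h[...,2]<60)&(Z>.085)&(Z<.115)&(abs(X-.64)<.06)&(abs(Y+.01)<.06)
for c in comps(m,20): print("knob",box(P[c]),Z[c].max(),c.sum())
E
```

```text
time: 49.02
position: [0.4981, -0.3766, 0.1869]
tool_rot: [3.137, 0.006, 0.009]
ft_force: [0.5, -0.5, 0.5]
grip_width: 0.919
grip_force: 0.0
go dx 134.6 dy -369.2 dz 26.0 spin -85.8 | at [ 498.1 -376.6  186.9] yaw 0.2
knob (array([631.6,  -6.3]), array([13.4, 43.5]), 84.9) 0.10447976942090031 66
```

View pics/top3.png

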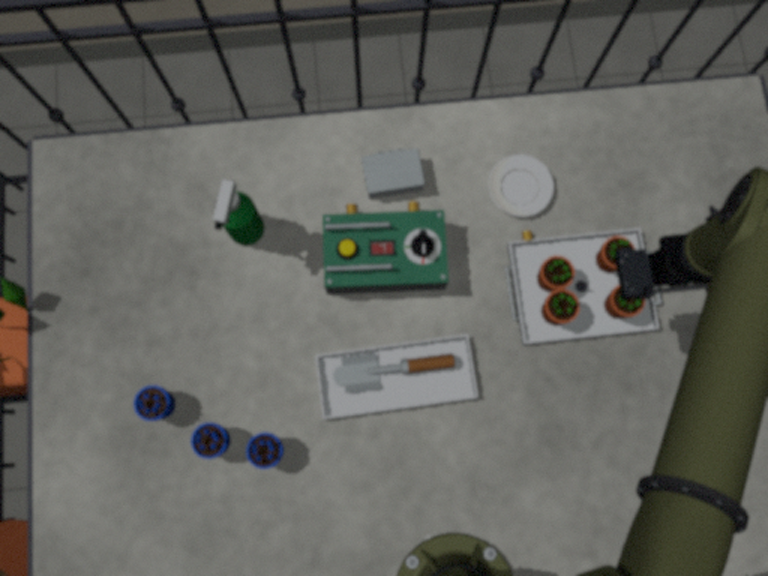

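All four pots stand in the tray, at (557,273), (562,306), (615,253) and (627,300), but the first has shifted from (549,262). I'll recheck once the arm is away. The red 7 is in the window, and the knob bar is at (422,245), along x. To leave the wrist room for the clockwise turn, I approach the knob with yaw 176.

```bash

python3 -m jog '[{"claw":60,"dx":6,"dy":-18,"dz":0,"spin":-5},{"claw":60,"dx":14,"dy":-38,"dz":0,"spin":-11},{"claw":60,"dx":22,"dy":-60,"dz":0,"spin":-17},{"claw":60,"dx":30,"dy":-83,"dz":0,"spin":-23},{"claw":60,"dx":38,"dy":-106,"dz":0,"spin":-29},{"claw":60,"dx":47,"dy":-129,"dz":0,"spin":-35},{"claw":60,"dx":55,"dy":-152,"dz":0,"spin":-41},{"claw":60,"dx":64,"dy":-175,"dz":0,"spin":-47},{"claw":60,"dx":72,"dy":-198,"dz":0,"spin":-53},{"claw":60,"dx":80,"dy":-221,"dz":0,"spin":-59},{"claw":60,"dx":89,"dy":-244,"dz":0,"spin":-65},{"claw":60,"dx":97,"dy":-267,"dz":0,"spin":-71},{"claw":60,"dx":105,"dy":-290,"dz":0,"spin":-77},{"claw":60,"dx":113,"dy":-311,"dz":0,"spin":-83},{"claw":60,"dx":120,"dy":-330,"dz":0,"spin":-89},{"claw":60,"dx":126,"dy":-347,"dz":0,"spin":-95},{"claw":60,"dx":131,"dy":-360,"dz":0,"spin":-100},{"claw":60,"dx":134,"dy":-368,"dz":0,"spin":-103},{"claw":60,"dx":134,"dy":-369,"dz":0,"spin":-104},{"claw":60,"dx":134,"dy":-369,"dz":0,"spin":-104}]' 40
python3 -m jog '[{"claw":60,"dx":0,"dy":0,"dz":0,"spin":-6},{"claw":60,"dx":0,"dy":0,"dz":0,"spin":-12},{"claw":60,"dx":0,"dy":0,"dz":0,"spin":-19},{"claw":60,"dx":0,"dy":0,"dz":0,"spin":-26},{"claw":60,"dx":0,"dy":0,"dz":0,"spin":-33},{"claw":60,"dx":0,"dy":0,"dz":0,"spin":-40},{"claw":60,"dx":0,"dy":0,"dz":0,"spin":-47},{"claw":60,"dx":0,"dy":0,"dz":0,"spin":-54},{"claw":60,"dx":0,"dy":0,"dz":0,"spin":-61},{"claw":60,"dx":0,"dy":0,"dz":0,"spin":-67},{"claw":60,"dx":0,"dy":0,"dz":0,"spin":-71},{"claw":60,"dx":0,"dy":0,"dz":0,"spin":-72},{"claw":60,"dx":0,"dy":0,"dz":0,"spin":-72},{"claw":60,"dx":0,"dy":0,"dz":0,"spin":-72}]' 40
python3 - <<'E'
from h import *
go(631.5,-6.5,83,176);print(get_state()["joint_positions"].round(2))
for n in("side","top"):
    im=get_image(n)
    for r in pots(im): print(n,*r)
save(get_image("side"),"side7.png",(210,190,320,384),3)
E
```

```text
time: 50.73
position: [0.6275, -0.0053, 0.1801]
tool_rot: [-1.926, -2.477, 0.003]
ft_force: [-1.3, -0.1, -0.6]
grip_width: 0.689
grip_force: 0.0
time: 51.9
position: [0.6284, -0.0066, 0.1819]
tool_rot: [-0.109, -3.139, 0.001]
ft_force: [-0.5, -1.2, -0.4]
grip_width: 0.688
grip_force: 0.0
go dx -3.2 dy 0.4 dz 98.9 spin 0.0 | at [628.4  -6.6 181.9] yaw 176.0
[ 0.6   0.4  -0.82  1.52  0.3   1.35  1.26]
side [637.1  65.8] 16.7 0.073 [288, 209] 31
side [ 528.5 -255.6] 62.6 0.066 [255, 329] 729
side [ 587.3 -373. ] 31.3 0.065 [288, 369] 178
side [ 497.3 -374.9] 31.5 0.066 [244, 370] 121
top [ 585.9 -370.9] 31.3 0.071 [407, 172] 176
top [636.3  67.8] 18.8 0.076 [254, 165] 58
top [ 527.3 -271. ] 53.4 0.067 [378, 193] 75
top [ 496.  -373.1] 31.9 0.07 [414, 202] 116
top [0 0] 0 0.038 [285, 242] 55
```

View pics/side7.png

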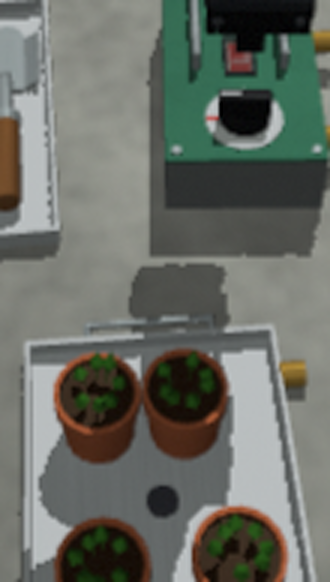

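The two near pots, at crop (97,400) and (185,395), now stand side by side, centres about (498,-255) and (560,-252). They are upright and inside the limits, after the announced knock. The window is red. Everything for step 1 holds, so on to the knob.

```bash

python3 -m jog '[{"claw":50,"dx":-3,"dy":0,"dz":25,"spin":0},{"claw":50,"dx":-3,"dy":0,"dz":55,"spin":0},{"claw":50,"dx":-3,"dy":0,"dz":80,"spin":0},{"claw":50,"dx":-3,"dy":0,"dz":97,"spin":0},{"claw":50,"dx":-3,"dy":0,"dz":106,"spin":0},{"claw":50,"dx":-3,"dy":0,"dz":109,"spin":0},{"claw":50,"dx":-3,"dy":0,"dz":109,"spin":0}]' 50
python3 -m jog '[{"claw":0,"dx":0,"dy":0,"dz":0,"spin":0},{"claw":0,"dx":0,"dy":0,"dz":0,"spin":0},{"claw":0,"dx":0,"dy":0,"dz":0,"spin":0},{"claw":0,"dx":0,"dy":0,"dz":0,"spin":0},{"claw":0,"dx":0,"dy":0,"dz":0,"spin":0},{"claw":0,"dx":0,"dy":0,"dz":0,"spin":0},{"claw":0,"dx":0,"dy":0,"dz":0,"spin":0},{"claw":0,"dx":0,"dy":0,"dz":0,"spin":0},{"claw":0,"dx":0,"dy":0,"dz":0,"spin":0}]' 50
python3 -c "
from h import *
print(get_state()['torque'])"
```

```text
time: 52.63
position: [0.6317, -0.0059, 0.0734]
tool_rot: [-0.104, -3.139, -0.0]
ft_force: [0.6, -0.5, 0.4]
grip_width: 0.577
grip_force: 0.0
time: 53.38
position: [0.6319, -0.0066, 0.0738]
tool_rot: [0.104, 3.14, -0.001]
ft_force: [-0.9, -1.7, 1.4]
grip_width: 0.153
grip_force: 50.0
[-0.23855178 -0.04728299  0.02246352]
```

Gripped with 13.3 mm opening, no side load. Turning clockwise.

```bash

python3 -m jog '[{"claw":0,"dx":0,"dy":0,"dz":0,"spin":4},{"claw":0,"dx":0,"dy":0,"dz":0,"spin":9},{"claw":0,"dx":0,"dy":0,"dz":0,"spin":14},{"claw":0,"dx":0,"dy":0,"dz":0,"spin":19},{"claw":0,"dx":0,"dy":0,"dz":0,"spin":24},{"claw":0,"dx":0,"dy":0,"dz":0,"spin":29},{"claw":0,"dx":0,"dy":0,"dz":0,"spin":34},{"claw":0,"dx":0,"dy":0,"dz":0,"spin":39},{"claw":0,"dx":0,"dy":0,"dz":0,"spin":44},{"claw":0,"dx":0,"dy":0,"dz":0,"spin":49},{"claw":0,"dx":0,"dy":0,"dz":0,"spin":54},{"claw":0,"dx":0,"dy":0,"dz":0,"spin":59},{"claw":0,"dx":0,"dy":0,"dz":0,"spin":64},{"claw":0,"dx":0,"dy":0,"dz":0,"spin":69},{"claw":0,"dx":0,"dy":0,"dz":0,"spin":74},{"claw":0,"dx":0,"dy":0,"dz":0,"spin":78},{"claw":0,"dx":0,"dy":0,"dz":0,"spin":80},{"claw":0,"dx":0,"dy":0,"dz":0,"spin":80},{"claw":0,"dx":0,"dy":0,"dz":0,"spin":80}]' 50
python3 -m jog '[{"claw":50,"dx":0,"dy":0,"dz":0,"spin":0},{"claw":50,"dx":0,"dy":0,"dz":0,"spin":0},{"claw":50,"dx":0,"dy":0,"dz":0,"spin":0},{"claw":50,"dx":0,"dy":0,"dz":0,"spin":0},{"claw":50,"dx":0,"dy":0,"dz":0,"spin":0},{"claw":50,"dx":0,"dy":0,"dz":0,"spin":0},{"claw":50,"dx":0,"dy":0,"dz":-10,"spin":0},{"claw":50,"dx":0,"dy":0,"dz":-40,"spin":0},{"claw":50,"dx":0,"dy":0,"dz":-80,"spin":0},{"claw":50,"dx":0,"dy":0,"dz":-120,"spin":0},{"claw":50,"dx":0,"dy":0,"dz":-150,"spin":0},{"claw":50,"dx":0,"dy":0,"dz":-160,"spin":0},{"claw":50,"dx":0,"dy":0,"dz":-160,"spin":0},{"claw":50,"dx":0,"dy":0,"dz":-160,"spin":0}]' 50
python3 - <<'E'
from h import *
go(631,-6,240)
im=get_image("side");P=cloud(im);h=hsv(im);X,Y,Z=P[...,0],P[...,1],P[...,2]
m=(h[...,2]<60)&(Z>.09)&(Z<.115)&(abs(X-.64)<.06)&(abs(Y+.01)<.06)
for c in comps(m,5): print("knob",box(P[c]),c.sum())
for r in pots(im): print(*r)
save(im,"side8.png",(160,120,340,384),2.2)
E
```

```text
time: 54.97
position: [0.6322, -0.0063, 0.0738]
tool_rot: [2.096, 2.339, 0.0]
ft_force: [0.8, -2.2, 1.4]
grip_width: 0.16
grip_force: 50.0
time: 56.13
position: [0.6317, -0.0059, 0.2335]
tool_rot: [2.097, 2.338, -0.0]
ft_force: [-0.5, 0.1, -0.6]
grip_width: 0.577
grip_force: 0.0
go dx 0.0 dy -0.7 dz -6.5 spin 0.0 | at [631.7  -5.9 233.5] yaw 96.2
knob (array([633.3, -11. ]), array([13.7, 43.5]), 8.9) 75
[636.5  65.4] 17.8 0.072 [289, 208] 42
[ 529.  -252.2] 63.3 0.066 [256, 329] 737
[ 587.2 -372.9] 31.5 0.067 [288, 369] 181
[ 497.7 -374.9] 30.8 0.066 [244, 370] 118
```

View pics/side8.png

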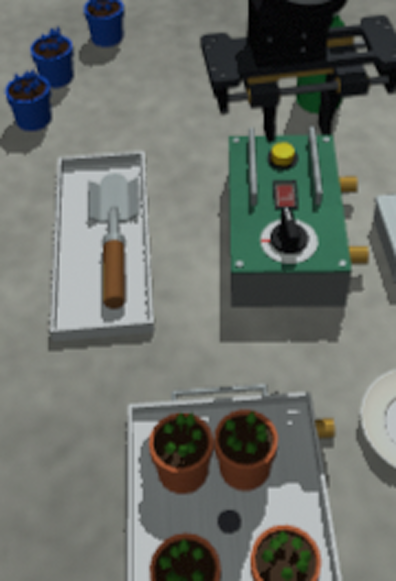

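The knob bar at crop (290,230) now lies along y, about 80° on. The red 7, the trowel and all four upright pots are in place, and the gripper is clear. Handing in.

```bash
python3 -c "
from bench import *
print(close_job())"
```

```text
the job is handed in; nothing more can be done
None
```

The job is handed in, though no verdict came back: the last image shows all four pots upright in the flood tray, the trowel in the trough, the red 7 in the window and the knob about 80° round and still on after release.

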